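# Clip two battery bricks into their sloping sprung charging bays

## Robot

A 6-joint arm with a two-finger parallel gripper is mounted at the origin on a cart in front of the work surface, level with it; the furniture and walls round the work are solid. World frame = base frame: x ahead of the robot, y to its left, z up, the work surface at z = 0. Lengths are in m, angles in rad, forces in N, time in s.
With the tool pointing down it reaches from about 0.375 to 0.9 m from the base axis. Payload 3.1 kg.
Tool frame: the origin (TCP) lies on the centre line of the jaws, within the pads' length; the fingertips stand 19 mm ahead of it and the grasp point (between the pads) is the TCP; z points along the fingers, y is the line along which they close (so a half turn about z gives the same grasp; the last joint's range is limited). The gripper opens to 85 mm and grips with 20 to 120 N. Pads are 22 mm wide; open, the fingers measure 114 mm over their backs; the gripper's body (76 mm by 85 mm) begins 54 mm behind the grasp point. The pads swing forward as they close: fully open they stand 13 mm farther back than shut.
Start: joints at [-1.29, 0.527, 1.433, -0, 1.181, -0.178], TCP at [0.277, -0.56, 0.25] pointing down, gripper open.
Joint ranges: [-3.08, 3.08], [-0.75, 2.2], [0.22, 2.44], [-1.43, 4.57], [0, 2.65], [-2.85, 2.85]. Speed limits (rad/s): [2.79, 2.79, 3.14, 3.14, 3.14, 3.14].

## Interface

Orientations are given as a unit quaternion [x, y, z, w].
In Python, from station import manip gives the robot as it stands.
- The arm moves only by the tool servo_tool, never from a script. Its argument "rows" is a list that holds one entry, the list of rows, each a list of 7 numbers: the turn, a rotation vector about the tool's x, y, z in degrees, then the shift along the tool's x, y, z in m, then the gripper command: -1 is shut, 1 is fully open, values between are in proportion. In form: [[[wx, wy, wz, tx, ty, tz, jaw], ...]]. A call has 1 to 8 rows; each row shifts and turns the commanded pose from where the row before left it, along the tool's axes as they then stand; what a row does not reach is not made up. A row lasts 1/12 s, in which the tool goes at most 41.7 mm and 7.16 degrees, less where a joint would pass 70% of its speed; a pose out of reach is approached as far as the arm can. A call is refused whole if a number of a shift passes 0.0417 or a number of a turn 7.16, either way. A call with a gripper value outside its range is refused whole. The fingers move at their own pace and stop on an object; "squeeze" is the grip in N (left out, the last holds). Time passes only in rows, so rows that do not move let the fingers close. It gives the time, the measured TCP pose, the force, the opening and the grip force at its end, in the units of the state.
- manip.sense(): the state, without advancing time (a new reading comes with each control period).
- manip.snapshot(name): name is "scene" or "side" or "wrist"; returns the picture (400x640x3 uint8, blue, green, red); there is no depth.
- manip.camera_info(name): a dict with "K" (3x3 intrinsics, pixels), "k1" (the pictures are not rectified: a ray, as slopes to the right and down, at radius r is drawn at 1 + k1 r^2 times it, then the intrinsics apply), "camera_from_world" (4x4, takes a point from world to camera coordinates). Camera axes: x right, y down, z forward; pixel columns grow to the right and rows downward; lengths in m; the calibration is good to about 2 mm. A picture is of the moment at which its call begins: read the wrist's pose just before it. camera_info takes no time and is no camera call; for the wrist camera it gives the pose at the moment of the call.
- manip.sign_off(): hands the job in; it is judged then, once.
The state is a dict: "t": time; "q": joint angles; "qd": joint speeds; "tau": joint torques, N m; "tcp_pos": TCP position; "tool_rot": TCP orientation; "force": force on the tool from outside, world axes, zero at the start; "ft_torque": the same for the moment, N m; "finger_gap": opening from 0.0 (shut) to 1.0 (fully open); "gripper_force": force on a finger pad.
Only numpy, scipy, OpenCV 4.12 (cv2) and the standard library are available. Lean on these libraries where they do the work, as an engineer would, in place of code of your own. Each camera call takes 0.05 s, during which the arm holds its last target. There are 200 camera calls.

## Task

Put the two battery bricks on charge: lay each brick flat in the sloping bay of its own length, contact slots up the slope against the sprung contact carriage and tongue fully home under the lip of the end stop at the bottom. A brick only goes in if it pushes the carriage back on its spring while its foot is let down past the lip. Leave both bricks clipped in and leave the other things on the table where they are.

Things in the scene. Friction and masses are not known exactly. Their poses are not given: they have to be found in the camera images.
- long_brick: long battery brick: black plastic block with a blank grey plate on top, 140 mm long over all, 50 mm wide, 30 mm high, about 0.35 kg, lying on its underside on the table. Origin: centre of its underside, half way along the 140 mm; x along its length towards the contact end, z up. Flat sides: grip it across the 50 mm width near the middle.
- long_brick_contacts (a point): contact end of that brick (+x): middle of its flat full-height end face, which has a grey end cap and two dark slots; 15 mm above the underside. Friction on the sprung carriage can hold this end up on the way down; a light press (about 10 N) on top of it then sends it home.
- long_brick_tongue (a point): foot end of that brick (-x): the tip of its low tongue, 6 mm above the underside. The tongue is the last 7 mm of the length, 44 mm wide and 12 mm high; above it the full-height body starts 7 mm further in.
- long_bay: bay for the long brick: sloping bright steel floor 106 mm wide on a fixed dark wedge, next to the other bay. Origin: the point of the floor where the brick's origin lies when home; x up the slope (30 degrees above level, roughly away from the robot), y across, z square out of the floor; a brick at home has these axes too. With both bricks in, 58 mm is free between them.
- long_lip (a point): top inner edge of the lip of the dark steel end stop at the low end of that bay, 19.5 mm above the floor. The lip overhangs the bay by 5 mm, 14 mm clear under it: only a tongue goes under; the stop face behind it is at bay x = -70 mm. From lip to resting carriage is 9 mm less than the brick's length, so the carriage must go back 9 mm or more to let the foot down.
- long_guides (a point): point 15 mm above that bay's origin, level with the tops of its 4 black corner guides: inner faces at y = +-27 mm (2 mm free each side of a brick), upper 8 mm bevelled back by 3 mm, 7 mm thick, bay x from -66 to -46 mm and 36 to 56 mm. Between them the brick's sides are free for fingers.
- long_carriage (a joint): how far the steel contact carriage (46 mm wide, top 35 mm above the floor) of the long bay is pushed up the slope into its 40 mm high grey housing, m: 0 = at rest, face at bay x = 66 mm; 0.015 = hard stop. Spring: 2 N at 0, plus 0.25 N per mm, down the slope. Reads 0.004 with the brick home.
- short_brick: short battery brick: black plastic block with a blank grey plate on top, 110 mm long over all, 50 mm wide, 30 mm high, about 0.28 kg, lying on its underside on the table. Origin: centre of its underside, half way along the 110 mm; x along its length towards the contact end, z up. Flat sides: grip it across the 50 mm width near the middle.
- short_brick_contacts (a point): contact end of that brick (+x): middle of its flat full-height end face, which has a grey end cap and two dark slots; 15 mm above the underside. Friction on the sprung carriage can hold this end up on the way down; a light press (about 10 N) on top of it then sends it home.
- short_brick_tongue (a point): foot end of that brick (-x): the tip of its low tongue, 6 mm above the underside. The tongue is the last 7 mm of the length, 44 mm wide and 12 mm high; above it the full-height body starts 7 mm further in.
- short_bay: bay for the short brick: sloping bright steel floor 106 mm wide on a fixed dark wedge, next to the other bay. Origin: the point of the floor where the brick's origin lies when home; x up the slope (30 degrees above level, roughly away from the robot), y across, z square out of the floor; a brick at home has these axes too. With both bricks in, 58 mm is free between them.
- short_lip (a point): top inner edge of the lip of the dark steel end stop at the low end of that bay, 19.5 mm above the floor. The lip overhangs the bay by 5 mm, 14 mm clear under it: only a tongue goes under; the stop face behind it is at bay x = -55 mm. From lip to resting carriage is 9 mm less than the brick's length, so the carriage must go back 9 mm or more to let the foot down.
- short_guides (a point): point 15 mm above that bay's origin, level with the tops of its 4 black corner guides: inner faces at y = +-27 mm (2 mm free each side of a brick), upper 8 mm bevelled back by 3 mm, 7 mm thick, bay x from -51 to -31 mm and 21 to 41 mm. Between them the brick's sides are free for fingers.
- short_carriage (a joint): how far the steel contact carriage (46 mm wide, top 35 mm above the floor) of the short bay is pushed up the slope into its 40 mm high grey housing, m: 0 = at rest, face at bay x = 51 mm; 0.015 = hard stop. Spring: 2 N at 0, plus 0.25 N per mm, down the slope. Reads 0.004 with the brick home.
- marker: marker pen lying on the table, 130 mm long, 18 mm thick, origin under its middle; a bystander
- sample_vial: clear vial with a white cap, standing, 32 mm across, 64 mm high, origin under its middle; a bystander
- tape_measure: pocket tape measure, 40x54x30 mm, origin under its middle; a bystander
- coupling_1: grey metal sleeve, standing, 36 mm across, 45 mm high, origin under its middle; a bystander
- black_cup: small black pot, 66 mm across, 52 mm high, origin under its middle; a bystander
- hex_key_0: hex key lying flat, 28x74x8 mm, origin under its middle; a bystander

How it is judged:
By the outcome, as a careful person would: the job done as asked, in the order asked, and still so for the second after the job is handed in, with the robot touching nothing.
It also fails if it takes over 69 s, if anything falls off the work surface, if the arm or the gripper's body presses on something with over 40 N, if the wrist force passes 120 N, or if a joint passes its speed limit or range.

## Working session

There is one attempt and no reset: what is moved stays moved. The work goes in short steps, Python scripts to look and compute and a tool call to move; the robot and the scene stay as the last step left them, time stands still between calls to the robot, and variables do not carry over. Pictures are saved under pics/ and viewed, at most 10 in all, crops included, and the job is handed in when it is done.

Besides the shell and the picture viewer there is one more tool, called after "Request:" by a JSON object that holds its "method" and its "body", one argument or row to a line. servo_tool: Moves the arm, as the interface text tells. Its arguments: {"type":"object","properties":{"rows":{"type":"array","items":{"type":"array","items":{"type":"array","items":{"type":"number"}}}},"squeeze":{"type":"number"}},"required":["rows"]}

```bash
mkdir -p pics; ls; python3 - <<'E'
from station import manip
import cv2,numpy as np
for n in("scene","side"):
    im=manip.snapshot(n); cv2.imwrite(f"pics/{n}0.png",im)
    c=manip.camera_info(n); print(n,c)
print(manip.sense())
E
```

```text
pics
scene {'K': array([[419.40598855,   0.        , 319.29962925],
       [  0.        , 419.40598855, 196.32609356],
       [  0.        ,   0.        ,   1.        ]]), 'k1': -0.06408836449849697, 'camera_from_world': array([[ 8.41844269e-01, -5.39720233e-01, -5.45741679e-04,
        -4.20853913e-01],
       [-2.47391013e-01, -3.84976227e-01, -8.89151838e-01,
         2.42063424e-01],
       [ 4.79683139e-01,  7.48662391e-01, -4.57611965e-01,
         8.50751930e-01],
       [ 0.00000000e+00,  0.00000000e+00,  0.00000000e+00,
         1.00000000e+00]])}
side {'K': array([[475.32802018,   0.        , 311.32611826],
       [  0.        , 475.32802018, 197.21479385],
       [  0.        ,   0.        ,   1.        ]]), 'k1': -0.10866643994315081, 'camera_from_world': array([[ 0.98232648, -0.18685501, -0.01094948, -0.50550945],
       [-0.11679631, -0.56620311, -0.81594893,  0.14727173],
       [ 0.14626452,  0.8028071 , -0.57802028,  1.14932624],
       [ 0.        ,  0.        ,  0.        ,  1.        ]])}
{'t': 0.1, 'q': array([-1.28950475e+00,  5.28383020e-01,  1.43377733e+00, -4.83343739e-06,
        1.18144793e+00, -1.78524436e-01]), 'qd': array([ 0.00216577, -0.00106492, -0.00211463, -0.0010197 , -0.00044165,
       -0.00031739]), 'tau': array([-3.21792231e-04, -4.43304920e+01, -1.78586626e+01, -3.29208524e-04,
        3.87728724e-03,  8.15592330e-06]), 'tcp_pos': array([ 0.27720086, -0.55947162,  0.24942442]), 'tool_rot': array([ 9.73686659e-01,  2.27888733e-01, -5.39941014e-05, -1.00636585e-03]), 'force': array([1.6159057 , 0.43645511, 0.26955472]), 'ft_torque': array([-0.00738756,  0.04752515, -0.01797927]), 'gripper_force': 0.0, 'finger_gap': 1.0033464257921878}
```

View pics/scene0.png

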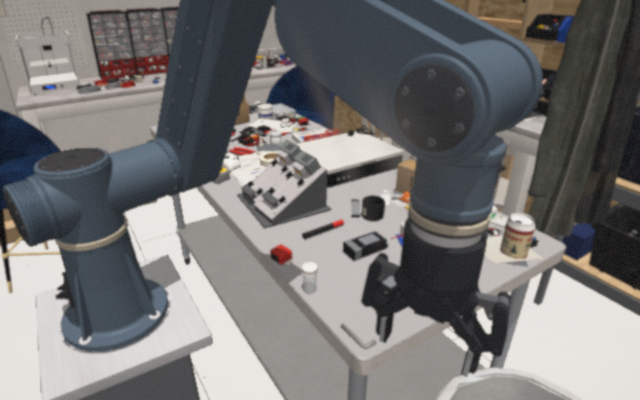

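View pics/side0.png

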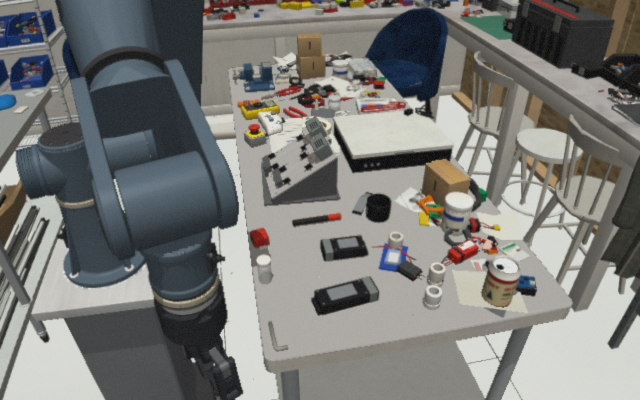

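The scene view shows the wedge at about (285,190) with the arm hiding part of the table. The side view shows the short brick near (344,247), the long one near (345,294), and the bays near (300,165). I'll enlarge the side view.

```bash
python3 - <<'E'
import cv2,numpy as np
im=cv2.imread("pics/side0.png")
a=cv2.resize(im[225:320,300:390],None,fx=6,fy=6,interpolation=cv2.INTER_CUBIC)  # 540x570
cv2.imwrite("pics/c1.png",a)
b=cv2.resize(im[110:210,250:350],None,fx=6,fy=6,interpolation=cv2.INTER_CUBIC)
cv2.imwrite("pics/c2.png",b)
E
```

```text
(no output)
```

View pics/c1.png

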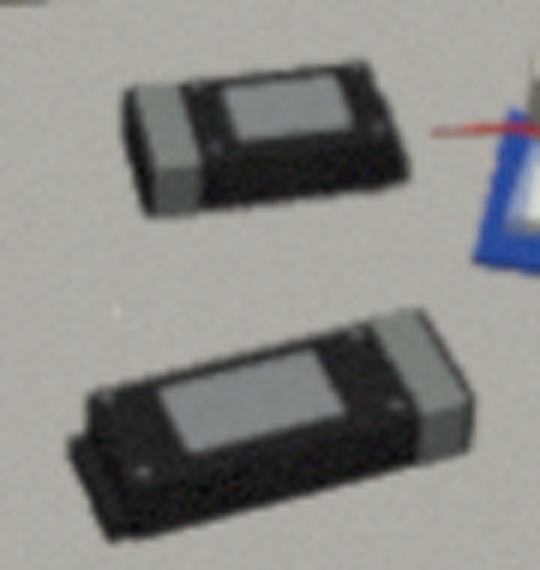

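View pics/c2.png

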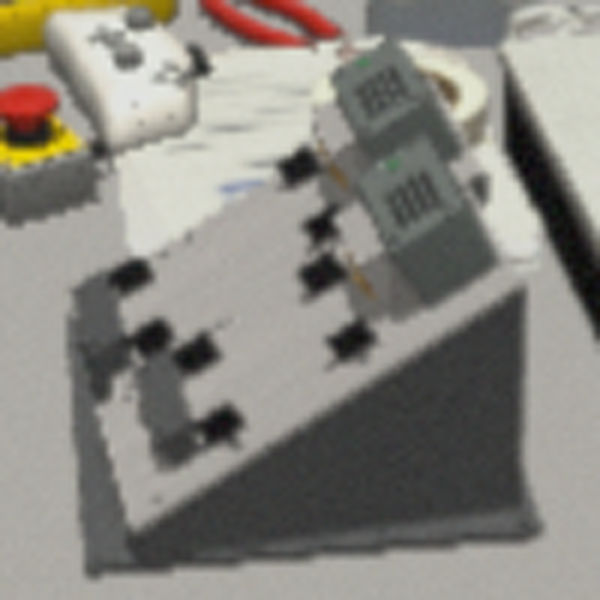

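Crop 1: the short brick's contact end is at the left (cap ~(165,140)), and the long brick's is at the right (cap ~(430,380)). Crop 2: the near bay is the shorter one, with guides at (195,353), (220,425), (320,272) and (350,340). The far bay is the long one, with guides at (130,272), (152,335), (297,165) and (322,225).

```bash
cat > h.py <<'E'
import cv2,numpy as np
from scipy.optimize import least_squares
from scipy.spatial.transform import Rotation as Rot
def proj(c,P):
    P=np.atleast_2d(P); T=c["camera_from_world"]; p=P@T[:3,:3].T+T[:3,3]
    s=p[:,:2]/p[:,2:]; s=s*(1+c["k1"]*(s**2).sum(1,keepdims=True))
    K=c["K"]; return s*[K[0,0],K[1,1]]+K[:2,2]
def brickpts(p,P):  # p=x,y,yaw
    return P@Rot.from_euler('z',p[2]).as_matrix().T+[p[0],p[1],0]
def bayR(yaw): return (Rot.from_euler('z',yaw)*Rot.from_euler('y',-30,degrees=True)).as_matrix()
def baypts(p,P): # p = origin(3), yaw ; bay axes
    return P@bayR(p[3]).T+p[:3]
def guides(L):
    a,b=(-56,46) if L else (-41,31)
    return np.array([[x,s*30.5,10] for x in(a,b) for s in(1,-1)])/1e3
E
cat > f1.py <<'E'
from station import manip
from h import *
c=manip.camera_info("side")
f=lambda a,o:(np.array(a)+.5)/6-.5+o
def fb(P,uv,p0):
    P=np.array(P)/1e3; r=least_squares(lambda p:(proj(c,brickpts(p,P))-f(uv,[300,225])).ravel(),p0,x_scale=[.1,.1,1])
    print("brick",r.x.round(4),np.degrees(r.x[2]).round(1),r.fun.round(1)); 
fb([(55,-25,30),(55,25,30),(55,25,0),(-48,-25,30),(-55,22,0)],[(135,83),(157,165),(150,214),(365,60),(405,185)],[.5,-.3,3.1])
fb([(70,25,30),(70,-25,30),(70,-25,0),(-63,25,30),(-70,22,12),(-70,-22,0)],[(425,310),(473,405),(468,452),(95,390),(70,440),(110,540)],[.5,-.4,.1])
gs=[(195,353),(220,425),(320,272),(350,340)]; gl=[(130,272),(152,335),(297,165),(322,225)]
uv=np.vstack([f(gl,[250,110]),f(gs,[250,110])])
def m(p):
    L=baypts(p[:4],guides(1)); S=baypts(p[:4],guides(0)+[p[4],-.108,0]); return (proj(c,np.vstack([L,S]))-uv).ravel()
r=least_squares(m,[.5,.1,.08,0,0],x_scale=[.1,.1,.1,1,.1]); p=r.x
print("long",p[:4].round(4),"yaw",np.degrees(p[3]).round(1),"dx",p[4].round(4),r.fun.round(1))
print("short",baypts(p[:4],np.array([[p[4],-.108,0]])).round(4))
E
python3 f1.py
```

```text
brick [ 0.5794 -0.0945  3.1157] 178.5 [-1.4 -0.  -1.3 -0.1 -0.2  1.1  1.4 -1.   1.7 -0.4]
brick [ 0.5413 -0.2483  0.1236] 7.1 [ 0.1 -0.7  1.5 -0.9  1.2  0.8 -1.9 -0.  -0.3 -0.8 -0.6  1.1]
long [0.5095 0.3208 0.0539 0.0245] yaw 1.4 dx 0.0062 [ 0.2 -0.2 -0.6 -0.7 -0.2 -0.  -0.5 -0.6  0.7  0.6  0.  -0.3  0.5  0.9
 -0.2  0.3]
short [[0.5175 0.213  0.057 ]]
```

```bash
cat > plan.py <<'E'
# plan.py: usage plan(pos,R) -> rows from the present measured pose ; turn then shift combined in n equal rows
from station import manip
from h import *
def down(yaw,tilt=0): # tool x at yaw deg; tool z down
    return (Rot.from_euler('z',yaw,degrees=True)*Rot.from_euler('x',180,degrees=True)).as_matrix()
def baytool(yaw): # tool x = -bay x, tool z = -bay z  (yaw rad)
    B=bayR(yaw); return np.c_[-B[:,0],B[:,1],-B[:,2]]
def plan(pos,R,p0=None,R0=None):
    s=manip.sense(); p0=s["tcp_pos"] if p0 is None else p0; R0=Rot.from_quat(s["tool_rot"]).as_matrix() if R0 is None else R0
    w=np.degrees(Rot.from_matrix(R0.T@R).as_rotvec()); d=np.array(pos)-p0
    print("turn(tool,deg)",w.round(2),"n",np.abs(w).max().__truediv__(7.16).round(2),"| shift first, in old axes(mm)",(R0.T@d*1e3).round(1),"| turn first, new axes",(R.T@d*1e3).round(1),"n",(np.linalg.norm(d)/.0417).round(2))
E
python3 -c "
from plan import *
plan([.56,-.15,.27],down(-1.5))"
```

```text
turn(tool,deg) [-1.200e-01  1.000e-02  2.785e+01] n 3.89 | shift first, in old axes(mm) [ 435.2 -241.5  -19.9] | turn first, new axes [ 272.  -416.7  -20.6] n 11.94
```

Request:
{"method": "servo_tool", "body": {
  "rows": [
    [[0,0,6.96,0,0,0,1],[0,0,6.96,0,0,0,1],[0,0,6.96,0,0,0,1],[0,0,6.96,0,0,0,1],[0,0,0,0.0194,-0.0298,-0.0015,1],[0,0,0,0.0194,-0.0298,-0.0015,1],[0,0,0,0.0194,-0.0298,-0.0015,1],[0,0,0,0.0194,-0.0298,-0.0015,1]]
  ]
}}

```text
t: 0.77
tcp_pos: [0.3583, -0.4414, 0.2558]
tool_rot: [1.0, -0.014, -0.0, -0.001]
force: [0.4, -0.2, -0.3]
finger_gap: 0.999
gripper_force: 0.0
```

Request:
{"method": "servo_tool", "body": {
  "rows": [
    [[0,0,0,0.0194,-0.0298,-0.0015,1],[0,0,0,0.0194,-0.0298,-0.0015,1],[0,0,0,0.0194,-0.0298,-0.0015,1],[0,0,0,0.0194,-0.0298,-0.0015,1],[0,0,0,0.0194,-0.0298,-0.0015,1],[0,0,0,0.0194,-0.0298,-0.0015,1],[0,0,0,0.0194,-0.0298,-0.0015,1],[0,0,0,0.0194,-0.0298,-0.0015,1]]
  ]
}}

```text
t: 1.43
tcp_pos: [0.5199, -0.2069, 0.2681]
tool_rot: [1.0, -0.013, -0.0, -0.0]
force: [-0.0, -0.7, 0.7]
finger_gap: 0.999
gripper_force: 0.0
```

Request:
{"method": "servo_tool", "body": {
  "rows": [
    [[0,0,0,0.0194,-0.0298,-0.0015,1],[0,0,0,0.0194,-0.0298,-0.0015,1],[0,0,0,0,0,0,1],[0,0,0,0,0,0,1]]
  ]
}}

```text
t: 1.77
tcp_pos: [0.5603, -0.1482, 0.2709]
tool_rot: [1.0, -0.011, -0.0, -0.0]
force: [-0.5, 0.8, -0.4]
finger_gap: 0.999
gripper_force: 0.0
```

```bash
python3 - <<'E'
from plan import *
c=manip.camera_info("wrist"); im=manip.snapshot("wrist"); cv2.imwrite("pics/w1.png",im)
np.save("w1.npy",c,allow_pickle=True); print(c)
P=np.array([[x,y,z] for x in(.055,) for y in(-.025,.025) for z in(.03,)]+[[-.048,-.025,.03],[-.048,.025,.03]])
print(proj(c,brickpts([.5794,-.0945,3.1157],P)).round(1).tolist())
E
```

```text
{'K': array([[301.63585756,   0.        , 317.06912971],
       [  0.        , 301.63585756, 196.51978265],
       [  0.        ,   0.        ,   1.        ]]), 'k1': -0.004973847576691118, 'camera_from_world': array([[-0.02139725, -0.99977054, -0.00101384, -0.1369194 ],
       [-0.96351614,  0.0203507 ,  0.26687543,  0.50367787],
       [-0.26679356,  0.00668725, -0.9637305 ,  0.54830965],
       [ 0.        ,  0.        ,  0.        ,  1.        ]])}
[[253.3, 200.0], [293.1, 200.2], [248.7, 115.1], [291.6, 115.3]]
```

View pics/w1.png

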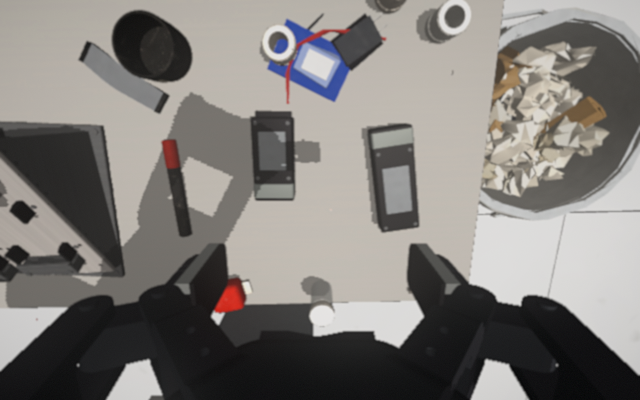

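The wrist view shows the short brick spanning (254–294, 112–199) with its contact end lower, matching the prediction. The long brick spans (366–418, 124–231) with its contact end at the top. I'll zoom to refine the along-length positions.

```bash
python3 - <<'E'
import cv2
im=cv2.imread("pics/w1.png"); cv2.imwrite("pics/c3.png",cv2.resize(im[100:240,235:435],None,fx=4,fy=4,interpolation=cv2.INTER_CUBIC))
E
```

```text
(no output)
```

View pics/c3.png

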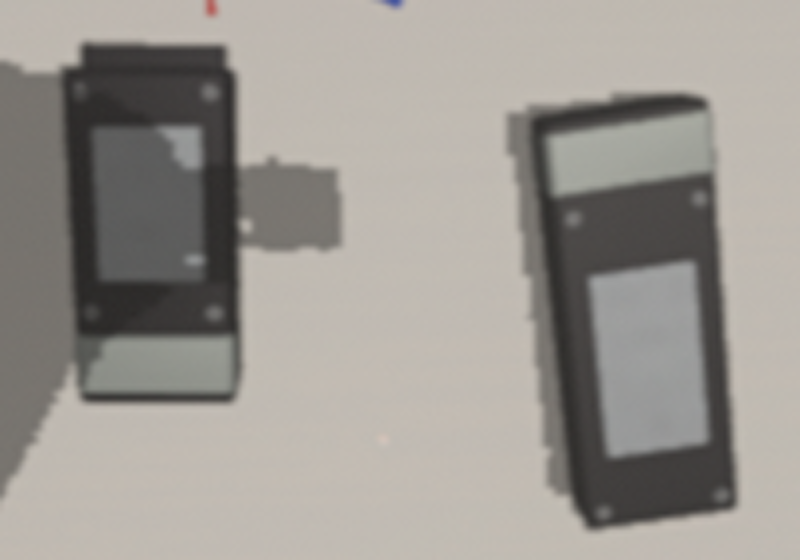

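```bash
python3 - <<'E'
from plan import *
c=np.load("w1.npy",allow_pickle=True).item()
f=lambda a:(np.array(a)+.5)/4-.5+[235,100]
def fb(P,uv,p0):
    P=np.array(P)/1e3; r=least_squares(lambda p:(proj(c,brickpts(p,P))-f(uv)).ravel(),p0,x_scale=[.1,.1,1])
    print("brick",r.x.round(4),np.degrees(r.x[2]).round(1),r.fun.round(1)); return r.x
s=fb([(55,25,30),(55,-25,30),(-48,25,30),(-48,-25,30),(-55,-22,12),(-55,22,12)],[(238,400),(82,400),(236,70),(65,68),(82,45),(226,46)],[.58,-.095,3.1157])
l=fb([(70,25,30),(70,-25,30),(-63,25,30),(-63,-25,30),(70,25,0)],[(545,130),(710,104),(595,527),(735,508),(533,118)],[.54,-.248,.12])
plan([s[0],s[1],.2],down(np.degrees(s[2])-180))
E
```

```text
brick [ 0.5781 -0.0962  3.1157] 178.5 [ 0.4  1.5 -0.4  1.4 -0.5 -0.7 -0.6 -0.4  0.5 -0.7  0.6 -0.8]
brick [ 0.5415 -0.2474  0.135 ] 7.7 [-0.2 -1.7  0.9 -1.9 -1.6  2.7  2.1  1.8 -1.2  0. ]
turn(tool,deg) [0.   0.07 0.1 ] n 0.01 | shift first, in old axes(mm) [ 17.3 -53.6  70.8] | turn first, new axes [ 17.1 -53.6  70.8] n 2.17
```

Request:
{"method": "servo_tool", "body": {
  "rows": [
    [[0,0,0,0.0043,-0.0134,0.03,1],[0,0,0,0.0043,-0.0134,0.03,1],[0,0,0,0.0043,-0.0134,0.03,1],[0,0,0,0.0043,-0.0134,0.03,1],[0,0,0,0,0,0.03,1],[0,0,0,0,0,0.03,1],[0,0,0,0,0,0.03,1],[0,0,0,0,0,0.02,1]]
  ]
}}

```text
t: 2.48
tcp_pos: [0.5763, -0.0981, 0.0385]
tool_rot: [1.0, -0.014, -0.002, -0.001]
force: [-0.1, 0.7, 0.0]
finger_gap: 0.999
gripper_force: 0.0
```

Request:
{"method": "servo_tool", "body": {
  "rows": [
    [[0,0,0,0,0,0.017,1],[0,0,0,0,0,0,1],[0,0,0,0,0,0,-1],[0,0,0,0,0,0,-1],[0,0,0,0,0,0,-1],[0,0,0,0,0,0,-1],[0,0,0,0,0,0,-1],[0,0,0,0,0,0,-1]]
  ],
  "squeeze": 50
}}

```text
t: 3.15
tcp_pos: [0.5793, -0.0973, 0.0262]
tool_rot: [1.0, -0.013, 0.001, 0.0]
force: [-0.9, 0.7, 7.2]
finger_gap: 0.57
gripper_force: 55.4
```

Request:
{"method": "servo_tool", "body": {
  "rows": [
    [[0,0,0,0,0,-0.02,-1],[0,0,0,0,0,-0.03,-1],[0,0,0,0,0,-0.04,-1],[0,0,0,0,0,-0.04,-1],[0,0,-7,0,0,-0.04,-1],[0,0,-7,0,0,-0.04,-1],[0,0,-7,0,0,-0.03,-1],[0,0,-7,0,0,0,-1]]
  ]
}}

```text
t: 3.82
tcp_pos: [0.5818, -0.0982, 0.2721]
tool_rot: [0.973, 0.232, 0.006, 0.004]
force: [1.8, -0.6, -2.9]
finger_gap: 0.575
gripper_force: 54.3
```

Request:
{"method": "servo_tool", "body": {
  "rows": [
    [[0,0,-7,0,0,0,-1],[0,0,-7,0,0,0,-1],[0,0,-7,0,0,0,-1],[0,0,-7,0,0,0,-1],[0,0,-7,0,0,0,-1],[0,0,-7,0,0,0,-1],[0,0,-7,0,0,0,-1],[0,0,-7,0,0,0,-1]]
  ]
}}

```text
t: 4.48
tcp_pos: [0.5774, -0.0967, 0.2639]
tool_rot: [0.75, 0.662, -0.0, -0.001]
force: [-0.6, -0.1, -3.7]
finger_gap: 0.573
gripper_force: 54.1
```

Request:
{"method": "servo_tool", "body": {
  "rows": [
    [[0,0,-7,0,0,0,-1],[0,0,-7,0,0,0,-1],[0,0,-7,0,0,0,-1],[0,0,-7,0,0,0,-1],[0,0,-7,0,0,0,-1],[0,0,-7,0,0,0,-1],[0,0,-7,0,0,0,-1],[0,0,-7,0,0,0,-1]]
  ]
}}

```text
t: 5.15
tcp_pos: [0.5775, -0.0967, 0.2639]
tool_rot: [0.351, 0.936, -0.0, -0.001]
force: [-0.0, 0.1, -3.6]
finger_gap: 0.573
gripper_force: 54.1
```

Request:
{"method": "servo_tool", "body": {
  "rows": [
    [[0,0,-7,0,0,0,-1],[0,0,-7,0,0,0,-1],[0,0,-7,0,0,0,-1],[0,0,-7,0,0,0,-1],[0,0,-7,0,0,0,-1],[0,0,-7,0,0,0,-1],[0,0,0,0,0,0,-1],[0,0,0,0,0,0,-1]]
  ]
}}

```text
t: 5.82
tcp_pos: [0.5777, -0.0968, 0.264]
tool_rot: [-0.003, 1.0, 0.0, -0.001]
force: [-0.2, -0.0, -4.0]
finger_gap: 0.572
gripper_force: 54.1
```

```bash
python3 - <<'E'
from plan import *
print(manip.sense()["q"].round(2))
plan([.457,.267,.26],baytool(.0245))
E
```

```text
[-0.36  0.46  1.52 -0.    1.17 -1.93]
turn(tool,deg) [ -0.27 -30.06  -1.04] n 4.2 | shift first, in old axes(mm) [118.6 364.5   4.2] | turn first, new axes [ 98.8 366.6 -52.4] n 9.19
```

Request:
{"method": "servo_tool", "body": {
  "rows": [
    [[0,0,0,0.0119,0.0365,0.0004,-1],[0,0,0,0.0119,0.0365,0.0004,-1],[0,0,0,0.0119,0.0365,0.0004,-1],[0,0,0,0.0119,0.0365,0.0004,-1],[0,0,0,0.0119,0.0365,0.0004,-1],[0,0,0,0.0119,0.0365,0.0004,-1],[0,0,0,0.0119,0.0365,0.0004,-1],[0,0,0,0.0119,0.0365,0.0004,-1]]
  ]
}}

```text
t: 6.48
tcp_pos: [0.4795, 0.1957, 0.2612]
tool_rot: [-0.003, 1.0, -0.0, 0.0]
force: [-0.0, 1.3, -3.6]
finger_gap: 0.574
gripper_force: 54.2
```

Request:
{"method": "servo_tool", "body": {
  "rows": [
    [[0,0,0,0.0119,0.0365,0.0004,-1],[0,0,0,0.0119,0.0365,0.0004,-1],[0,-6,-0.2,0,0,0,-1],[0,-6,-0.2,0,0,0,-1],[0,-6,-0.2,0,0,0,-1],[0,-6,-0.2,0,0,0,-1],[0,-6,-0.2,0,0,0,-1],[0,0,0,0,0,0,-1]]
  ]
}}

```text
t: 7.15
tcp_pos: [0.451, 0.2651, 0.2579]
tool_rot: [-0.013, 0.968, -0.001, 0.252]
force: [-1.6, -0.4, -3.6]
finger_gap: 0.57
gripper_force: 54.6
```

```bash
python3 - <<'E'
from plan import *
c=manip.camera_info("wrist"); im=manip.snapshot("wrist"); cv2.imwrite("pics/w2.png",im)
np.save("w2.npy",c,allow_pickle=True); cv2.imwrite("pics/scene2.png",manip.snapshot("scene"))
print(manip.sense()["q"].round(2),manip.sense()["tcp_pos"])
p=np.array([.5095,.3208,.0539,.0245])
print(proj(c,baypts(p,guides(1))).round(0).tolist(),proj(c,baypts(p,guides(0)+[.0062,-.108,0])).round(0).tolist())
b=cv2.resize(im[0:300,120:520],None,fx=2,fy=2,interpolation=cv2.INTER_CUBIC); cv2.imwrite("pics/c4.png",b)
E
```

```text
[ 0.42  0.29  1.96 -0.46  0.45 -0.8 ] [0.45535159 0.26643922 0.25988418]
[[405.0, 75.0], [344.0, 75.0], [398.0, 176.0], [341.0, 176.0]] [[297.0, 97.0], [236.0, 97.0], [298.0, 168.0], [241.0, 168.0]]
```

View pics/c4.png

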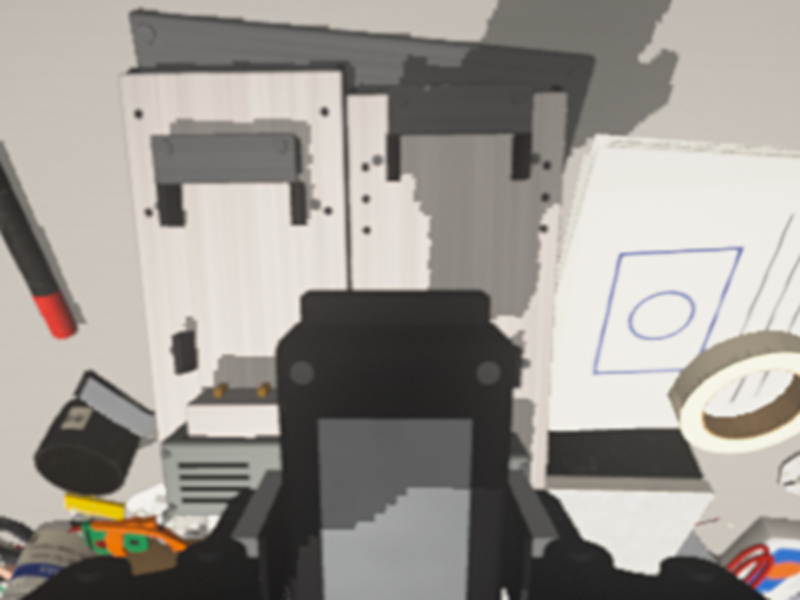

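The wrist view shows both end stops. The short lip edge is at crop v=183 (u 152–300) and the long one at v=135 (u 388–533), with the lower guides below each. The held brick's tongue tip is at v=290, and the short carriage top edge is at (188, 405). I'll fit both views together.

```bash
cat > f2.py <<'E'
from plan import *
c=np.load("w2.npy",allow_pickle=True).item(); cs=manip.camera_info("side")
g=lambda a,o:(np.array(a)+.5)/6-.5+o
uvS=np.vstack([g([(130,272),(152,335),(297,165),(322,225)],[250,110]),g([(195,353),(220,425),(320,272),(350,340)],[250,110])])
n=None
# bay(0 short,1 long), x,y,z mm, U, V (crop2x of w2)
F=[(0,-50,0,19.5,226,183),(1,-65,0,19.5,460,135),
(0,-41,-34,15,159,n),(0,-41,-27,0,184,n),(0,-41,30,15,291,n),(0,-41,34,0,307,n),(0,-31,-27,0,n,226),(0,-31,30,0,n,225),
(0,31,-34,15,172,n),(0,31,-27,0,195,n),(0,41,-30,0,n,373),
(1,-56,27,0,512,n),(1,-56,34,15,531,n),(1,-56,-34,0,388,n),(1,-56,-30,15,400,n),(1,-46,27,0,n,180),(1,-46,-30,0,n,180),
(0,51,-23,35,188,405)]
def world(p,b,P): return baypts(p[:4],np.array([P])/1e3+([[p[4],-.108,0]] if b==0 else 0))
def res(p,ws=1.):
    o=[]
    for b,x,y,z,U,V in F:
        q=proj(c,world(p,b,[x,y,z]))[0]
        if U is not n:o.append(q[0]-(120+(U+.5)/2-.5))
        if V is not n:o.append(q[1]-((V+.5)/2-.5))
    S=np.vstack([baypts(p[:4],guides(1)),baypts(p[:4],guides(0)+[p[4],-.108,0])])
    return np.r_[o,ws*(proj(cs,S)-uvS).ravel()]
for ws in(1.,0.01):
    r=least_squares(res,[.51,.32,.055,.02,0.],args=(ws,),x_scale=[.1,.1,.1,1,.1],loss='soft_l1'); p=r.x
    print("long",p[:3].round(4),"yaw",np.degrees(p[3]).round(2),"dx",p[4].round(4),"short",world(p,0,[0,0,0]).round(4)); print(res(p,1).round(1))
np.save("bay.npy",least_squares(res,[.51,.32,.055,.02,0.],x_scale=[.1,.1,.1,1,.1],loss='soft_l1').x)
E
python3 f2.py
```

```text
long [0.506  0.2941 0.0708] yaw 1.65 dx 0.0067 short [[0.5149 0.1863 0.0741]]
[ 0.   0.2  0.4 -1.1 -0.2  0.1  1.1 -0.3  0.3  0.8  0.3  0.6 -3.2 -0.1
  0.9 -0.7 -2.7  0.4  0.4 -1.9 -1.3 -0.3 -0.5 -0.9 -0.9 -0.1 -0.8 -0.2
 -1.2  0.7  0.4  0.3 -0.2  1.   0.4  0.6  0.1]
long [0.5054 0.2945 0.0721] yaw 2.01 dx 0.006 short [[0.5144 0.1867 0.0751]]
[-0.2  0.3  0.5 -1.1 -0.4  0.   1.  -0.3  0.6  0.7  0.5  0.9 -2.7  0.2
  1.2 -0.7 -2.7  0.3  0.7 -1.7 -0.8 -0.5 -0.9 -1.  -1.2 -0.3 -1.3 -0.3
 -1.7  0.5  0.1  0.2 -0.5  0.8  0.   0.4 -0.3]
```

```bash
cat > f3.py <<'E'
from plan import *
c1=np.load("w1.npy",allow_pickle=True).item(); c=np.load("w2.npy",allow_pickle=True).item()
# camera in tool, from w1 (static pose)
T=np.eye(4);T[:3,:3]=Rot.from_quat([1,-.0112,0,0]).as_matrix();T[:3,3]=[.5603,-.1482,.2709]
CT=c1["camera_from_world"]@T; ct=dict(c,camera_from_world=CT)
np.save("ct.npy",ct,allow_pickle=True)
Tw=np.linalg.inv(c["camera_from_world"])@CT; print("tool at w2",Tw[:3,3].round(4))
B=np.array([(-55,-22,12),(-55,22,12),(-48,-25,30),(-48,25,30)])/1e3
obs=np.array([(302,291),(490,291),(280,np.nan),(517,np.nan)]); obs=(obs+.5)/2-.5+[120,0]
def f(p):
    q=np.c_[p[0]-B[:,0],p[1]+B[:,1],p[2]-B[:,2]]; d=(proj(ct,q)-obs).ravel(); return d[~np.isnan(d)]
r=least_squares(f,[0,0,.025],x_scale=.01); print("brick origin in tool",r.x.round(4),r.fun.round(1))
r2=f([0,0,.025]);print(r2.round(1))
E
python3 f3.py
```

```text
tool at w2 [0.4524 0.2632 0.2584]
brick origin in tool [-0.0013  0.0015  0.0325] [ 1.  -0.1  0.3  0.1 -0.8 -0.3]
[-5.1 -1.1 -0.5 -1.  -8.4 -0.4]
```

```bash
cat > tgt.py <<'E'
from plan import *
import sys
# tgt.py bay(0/1) x y z [mm, TCP in bay frame]; report present TCP in bay frame
p=np.load("bay.npy"); b=int(sys.argv[1]); yaw=p[3]
o=baypts(p[:4],np.array([[p[4],-.108,0]]))[0] if b==0 else p[:3]
B=bayR(yaw); s=manip.sense()
print("TCP in bay mm",(B.T@(s["tcp_pos"]-o)*1e3).round(1),"force in bay",(B.T@s["force"]).round(1),"grip",round(s["gripper_force"],0),"gap",round(s["finger_gap"],3),"t",round(s["t"],2))
if len(sys.argv)>2: plan(o+B@(np.array([float(a) for a in sys.argv[2:5]])/1e3),baytool(yaw))
E
python3 tgt.py 0 -11 -1.5 54
```

```text
TCP in bay mm [ 43.4  81.8 189.5] force in bay [-0.3  0.6 -4. ] grip 55.0 gap 0.574 t 7.25
turn(tool,deg) [-0.45 -0.64 -0.11] n 0.09 | shift first, in old axes(mm) [ 52.7 -82.3 136.7] | turn first, new axes [ 54.4 -83.3 135.5] n 4.03
```

Request:
{"method": "servo_tool", "body": {
  "rows": [
    [[-0.45,-0.64,-0.1,0,0,0,-1],[0,0,0,0.0109,-0.0167,0.01,-1],[0,0,0,0.0109,-0.0167,0.01,-1],[0,0,0,0.0109,-0.0167,0.01,-1],[0,0,0,0.0109,-0.0167,0.01,-1],[0,0,0,0.0109,-0.0167,0.01,-1],[0,0,0,0,0,0.015,-1],[0,0,0,0,0,0.015,-1]]
  ]
}}

```text
t: 7.92
tcp_pos: [0.4529, 0.1877, 0.1797]
tool_rot: [-0.011, 0.964, 0.001, 0.264]
force: [-0.3, 0.0, -2.8]
finger_gap: 0.566
gripper_force: 54.6
```

Request:
{"method": "servo_tool", "body": {
  "rows": [
    [[0,0,0,0,0,0.015,-1],[0,0,0,0,0,0.015,-1],[0,0,0,0,0,0.01,-1],[0,0,0,0,0,0.008,-1],[0,0,0,0,0,0.005,-1],[0,0,0,0,0,0,-1],[0,0,0,0,0,0,-1]]
  ]
}}

```text
t: 8.5
tcp_pos: [0.4837, 0.193, 0.1479]
tool_rot: [-0.013, 0.967, -0.001, 0.253]
force: [-0.3, 0.2, -3.1]
finger_gap: 0.576
gripper_force: 54.5
```

```bash
python3 tgt.py 0 -11 -1.5 54; python3 - <<'E'
from plan import *
cv2.imwrite("pics/s3.png",manip.snapshot("side")); im=manip.snapshot("wrist");cv2.imwrite("pics/w3.png",im)
s=cv2.imread("pics/s3.png")
a=cv2.resize(s[110:210,240:350],None,fx=4,fy=4,interpolation=cv2.INTER_CUBIC)
b=im[0:400,130:490]
cv2.imwrite("pics/c5.png",np.hstack([a,b]))
E
```

```text
TCP in bay mm [10.   7.6 79.4] force in bay [-1.8  0.2 -2.6] grip 55.0 gap 0.576 t 8.5
turn(tool,deg) [-0.52 -0.74  0.  ] n 0.1 | shift first, in old axes(mm) [20.7 -8.8 25.7] | turn first, new axes [21.  -9.1 25.4] n 0.82
```

View pics/c5.png

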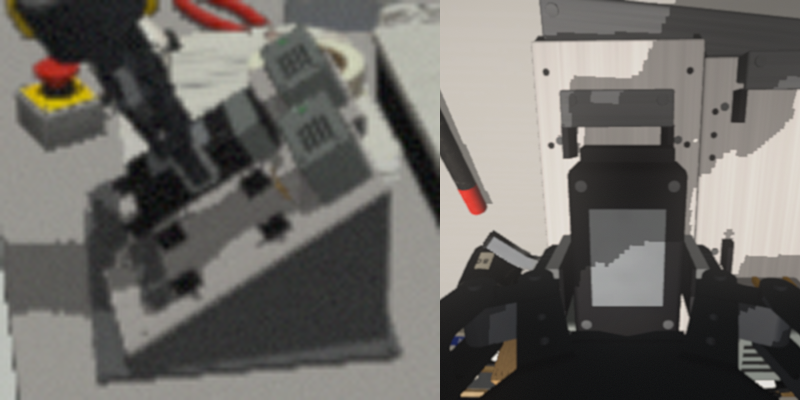

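The brick is held square and the stop plate is centred at u≈617 against the brick's 628, so about 6–7 mm of lateral shift remains. The earlier rows were cut short by the joint speed limit, so I'll continue more slowly.

Request:
{"method": "servo_tool", "body": {
  "rows": [
    [[-0.25,-0.35,0,0.003,-0.001,0,-1],[-0.25,-0.35,0,0.003,-0.001,0,-1],[0,0,0,0.003,-0.001,0.003,-1],[0,0,0,0.003,-0.001,0.003,-1],[0,0,0,0.003,-0.001,0.003,-1],[0,0,0,0.003,-0.001,0.003,-1],[0,0,0,0.003,-0.0005,0.003,-1],[0,0,0,0,0,0,-1]]
  ]
}}

```text
t: 9.27
tcp_pos: [0.4812, 0.191, 0.1409]
tool_rot: [-0.013, 0.969, 0.001, 0.245]
force: [0.6, 0.3, -4.3]
finger_gap: 0.569
gripper_force: 54.6
```

```bash
python3 tgt.py 0 -11 0.7 54; python3 - <<'E'
from plan import *
im=manip.snapshot("wrist");cv2.imwrite("pics/w4.png",im)
print(manip.sense()["q"].round(2))
g=cv2.cvtColor(im,cv2.COLOR_BGR2GRAY)
for v in range(60,200,8): print(v,g[v,230:400:4].tolist())
E
```

```text
TCP in bay mm [ 4.4  5.7 74.5] force in bay [-1.6  0.3 -4. ] grip 55.0 gap 0.569 t 9.27
turn(tool,deg) [-0.25 -1.65  0.  ] n 0.23 | shift first, in old axes(mm) [14.8 -4.9 21. ] | turn first, new axes [15.4 -5.  20.5] n 0.63
[ 0.21  0.52  2.12 -1.43  0.09  0.02]
60 [211, 208, 210, 211, 212, 215, 215, 217, 214, 215, 209, 210, 213, 216, 216, 215, 216, 213, 212, 212, 210, 212, 212, 212, 219, 220, 189, 145, 137, 139, 139, 140, 136, 138, 141, 138, 136, 134, 137, 139, 138, 137, 72]
68 [213, 209, 210, 213, 213, 217, 214, 219, 215, 216, 209, 211, 214, 217, 217, 217, 217, 214, 212, 213, 210, 213, 213, 213, 220, 221, 156, 143, 138, 139, 139, 140, 136, 140, 141, 138, 135, 135, 137, 140, 139, 137, 81]
76 [215, 212, 211, 213, 215, 218, 214, 219, 217, 218, 211, 213, 215, 217, 218, 218, 218, 214, 212, 214, 212, 214, 213, 214, 222, 147, 143, 144, 137, 140, 140, 140, 136, 140, 141, 139, 135, 136, 131, 140, 140, 138, 107]
84 [216, 169, 71, 209, 216, 220, 213, 220, 219, 218, 214, 215, 216, 219, 220, 219, 220, 215, 214, 215, 213, 215, 203, 150, 143, 143, 142, 143, 138, 140, 140, 141, 136, 140, 142, 140,
[... 2080 characters left out ...]
, 42, 39, 37, 36, 35, 35, 32, 31, 32, 30, 29, 30, 29, 30, 31, 30, 32, 33, 34, 36, 37, 37, 39, 39, 137, 141, 143, 132, 127, 141]
180 [202, 215, 220, 217, 219, 221, 220, 107, 49, 50, 59, 48, 43, 42, 41, 39, 37, 36, 35, 34, 33, 32, 32, 33, 32, 32, 33, 32, 33, 34, 34, 35, 37, 48, 50, 41, 41, 130, 141, 143, 133, 152, 217]
188 [203, 213, 220, 218, 218, 222, 219, 126, 50, 73, 77, 75, 44, 42, 40, 39, 38, 36, 35, 35, 33, 33, 32, 33, 33, 33, 32, 32, 33, 35, 36, 36, 55, 73, 73, 47, 42, 135, 140, 142, 162, 207, 216]
196 [204, 204, 222, 219, 219, 222, 220, 150, 49, 49, 49, 46, 44, 41, 41, 40, 38, 36, 37, 34, 34, 34, 33, 34, 32, 34, 33, 35, 35, 36, 36, 37, 39, 41, 42, 43, 41, 138, 195, 220, 159, 212, 215]
```

The wrist is near its singularity here: j4 is at its limit and j5≈0.09. The cure is to hold the brick with the tool pitched 20°, so the tool stands steeper at the bay. I'll set the short brick back on its clear spot and regrasp it that way.

Request:
{"method": "servo_tool", "body": {
  "rows": [
    [[0,0,0,0,0,-0.01,-1],[0,2,0,0,0,-0.015,-1],[0,3,0,0,0,-0.02,-1],[0,4,0,0,0,-0.02,-1],[0,5,0,0,0,-0.02,-1],[0,5,0,0,0,-0.02,-1],[0,5,0,0,0,-0.02,-1],[0,3,0,0,0,-0.01,-1]]
  ]
}}

```text
t: 9.98
tcp_pos: [0.4564, 0.1784, 0.218]
tool_rot: [-0.001, 0.993, -0.026, 0.113]
force: [1.6, 0.1, -4.4]
finger_gap: 0.574
gripper_force: 54.6
```

```bash
python3 - <<'E'
from plan import *
print(manip.sense()["q"].round(2),manip.sense()["tcp_pos"].round(3))
plan([.578,-.096,.24],down(180))
E
```

```text
[ 0.2   0.34  1.93 -0.15  0.67 -1.26] [0.456 0.178 0.218]
turn(tool,deg) [-2.94 12.93  0.11] n 1.81 | shift first, in old axes(mm) [-121.4 -274.7   19.7] | turn first, new axes [-121.6 -274.4  -22. ] n 7.22
```

Request:
{"method": "servo_tool", "body": {
  "rows": [
    [[-1.47,6.47,0,0,0,0,-1],[-1.47,6.47,0,0,0,0,-1],[0,0,0,-0.0152,-0.0343,-0.0027,-1],[0,0,0,-0.0152,-0.0343,-0.0027,-1],[0,0,0,-0.0152,-0.0343,-0.0027,-1],[0,0,0,-0.0152,-0.0343,-0.0027,-1],[0,0,0,-0.0152,-0.0343,-0.0027,-1],[0,0,0,-0.0152,-0.0343,-0.0027,-1]]
  ]
}}

```text
t: 10.65
tcp_pos: [0.548, -0.0297, 0.2328]
tool_rot: [-0.001, 1.0, -0.001, 0.0]
force: [0.2, 0.2, -3.5]
finger_gap: 0.574
gripper_force: 54.6
```

Request:
{"method": "servo_tool", "body": {
  "rows": [
    [[0,0,0,-0.0152,-0.0343,-0.0027,-1],[0,0,0,-0.0152,-0.0343,-0.0027,-1],[0,0,0,0,0,0.04,-1],[0,0,0,0,0,0.04,-1],[0,0,0,0,0,0.04,-1],[0,0,0,0,0,0.04,-1],[0,0,0,0,0,0.02,-1],[0,0,0,0,0,0,-1]]
  ]
}}

```text
t: 11.32
tcp_pos: [0.5747, -0.0957, 0.0532]
tool_rot: [-0.001, 1.0, 0.001, -0.005]
force: [-0.8, -0.2, -4.2]
finger_gap: 0.573
gripper_force: 54.4
```

```bash
python3 - <<'E'
from plan import *
print(manip.sense()["q"].round(2),manip.sense()["tcp_pos"].round(4),manip.sense()["force"].round(1))
plan([.578,-.096,.027],down(180))
E
```

```text
[-0.36  0.76  1.67 -0.    0.72 -1.93] [ 0.5747 -0.0957  0.0532] [-0.8 -0.2 -4.2]
turn(tool,deg) [ 0.09 -0.54  0.07] n 0.08 | shift first, in old axes(mm) [-3.6 -0.3 26.2] | turn first, new axes [-3.3 -0.3 26.2] n 0.63
```

Request:
{"method": "servo_tool", "body": {
  "rows": [
    [[0,0,0,0,0,0.01,-1],[0,0,0,0,0,0.008,-1],[0,0,0,0,0,0,-1],[0,0,0,0,0,0,-1]]
  ]
}}

```text
t: 11.65
tcp_pos: [0.5796, -0.0972, 0.0416]
tool_rot: [-0.001, 1.0, -0.002, 0.002]
force: [0.8, 0.1, -3.0]
finger_gap: 0.575
gripper_force: 54.5
```

Request:
{"method": "servo_tool", "body": {
  "rows": [
    [[0,0,0,0,0,0.003,-1],[0,0,0,0,0,0,-1]]
  ]
}}

```text
t: 11.82
tcp_pos: [0.5794, -0.0972, 0.0384]
tool_rot: [-0.001, 1.0, -0.002, 0.002]
force: [0.2, 0.3, -3.2]
finger_gap: 0.567
gripper_force: 54.5
```

Request:
{"method": "servo_tool", "body": {
  "rows": [
    [[0,0,0,0,0,0.003,-1],[0,0,0,0,0,0,-1]]
  ]
}}

```text
t: 11.98
tcp_pos: [0.5789, -0.097, 0.0347]
tool_rot: [-0.001, 1.0, -0.001, 0.001]
force: [-0.3, 0.8, -4.1]
finger_gap: 0.575
gripper_force: 54.5
```

Request:
{"method": "servo_tool", "body": {
  "rows": [
    [[0,0,0,0,0,0.003,-1],[0,0,0,0,0,0,-1]]
  ]
}}

```text
t: 12.15
tcp_pos: [0.5786, -0.097, 0.0312]
tool_rot: [-0.001, 1.0, -0.001, 0.001]
force: [-0.9, 0.1, -4.0]
finger_gap: 0.576
gripper_force: 54.5
```

Request:
{"method": "servo_tool", "body": {
  "rows": [
    [[0,0,0,0,0,0.002,-1],[0,0,0,0,0,0,-1]]
  ]
}}

```text
t: 12.32
tcp_pos: [0.5787, -0.097, 0.0292]
tool_rot: [-0.001, 1.0, -0.001, 0.001]
force: [-0.9, 0.5, -2.9]
finger_gap: 0.571
gripper_force: 54.5
```

Request:
{"method": "servo_tool", "body": {
  "rows": [
    [[0,0,0,0,0,0.002,-1],[0,0,0,0,0,0,-1]]
  ]
}}

```text
t: 12.48
tcp_pos: [0.5787, -0.097, 0.0273]
tool_rot: [-0.001, 1.0, -0.001, 0.001]
force: [-0.2, -0.9, -3.8]
finger_gap: 0.573
gripper_force: 54.5
```

Request:
{"method": "servo_tool", "body": {
  "rows": [
    [[0,0,0,0,0,0.0015,-1],[0,0,0,0,0,0,1],[0,0,0,0,0,0,1],[0,0,0,0,0,0,1],[0,0,0,0,0,0,1],[0,0,0,0,0,0,1],[0,0,0,0,0,-0.006,1],[0,0,0,0,0,-0.006,1]]
  ]
}}

```text
t: 13.15
tcp_pos: [0.5786, -0.097, 0.0383]
tool_rot: [-0.001, 1.0, -0.001, 0.001]
force: [-0.6, 0.3, 0.6]
finger_gap: 0.999
gripper_force: 0.0
```

Request:
{"method": "servo_tool", "body": {
  "rows": [
    [[0,5,0,0,0,0,1],[0,5,0,0,0,0,1],[0,5,0,0,0,0,1],[0,5,0,0,0,0,1],[0,0,0,0,0,0,1],[0,0,0,0,0,0,1]]
  ]
}}

```text
t: 13.65
tcp_pos: [0.5795, -0.0969, 0.038]
tool_rot: [-0.001, 0.985, -0.001, -0.172]
force: [0.2, 0.0, 0.8]
finger_gap: 1.0
gripper_force: 0.0
```

```bash
python3 - <<'E'
from plan import *
print(manip.sense()["q"].round(2),manip.sense()["tcp_pos"].round(4),manip.sense()["force"].round(1))
plan([.5785,-.097,.0265],down(180)@Rot.from_euler('y',20,degrees=True).as_matrix())
E
```

```text
[-0.31  0.89  1.42 -0.11  1.17 -1.82] [ 0.5795 -0.0969  0.038 ] [0.2 0.  0.8]
turn(tool,deg) [-0.18  0.24  0.05] n 0.03 | shift first, in old axes(mm) [-2.9 -0.  11.1] | turn first, new axes [-3.  -0.1 11.1] n 0.28
```

Request:
{"method": "servo_tool", "body": {
  "rows": [
    [[0,0,0,-0.0015,0,0.0055,1],[0,0,0,-0.0015,0,0.0055,1],[0,0,0,0,0,0,-1],[0,0,0,0,0,0,-1],[0,0,0,0,0,0,-1],[0,0,0,0,0,0,-1],[0,0,0,0,0,0,-1],[0,0,0,0,0,0,-1]]
  ]
}}

```text
t: 14.32
tcp_pos: [0.5783, -0.0972, 0.0271]
tool_rot: [-0.0, 0.985, -0.002, -0.172]
force: [-0.1, -0.6, 2.1]
finger_gap: 0.575
gripper_force: 55.1
```

Request:
{"method": "servo_tool", "body": {
  "rows": [
    [[0,0,0,0.004,0,-0.01,-1],[0,0,0,0.0114,0,-0.0313,-1],[0,0,0,0.0114,0,-0.0313,-1],[0,0,0,0.0114,0,-0.0313,-1],[0,0,0,0.0114,0,-0.0313,-1],[0,0,0,0.0114,0,-0.0313,-1],[0,0,0,0.0114,0,-0.0313,-1],[0,0,0,0,0,0,-1]]
  ]
}}

```text
t: 14.98
tcp_pos: [0.5799, -0.0973, 0.2446]
tool_rot: [-0.0, 0.986, -0.003, -0.167]
force: [1.7, -1.1, -2.3]
finger_gap: 0.571
gripper_force: 54.8
```

```bash
sed -i 's/^def plan/def baytool20(yaw): return baytool(yaw)@Rot.from_euler("y",20,degrees=True).as_matrix()\ndef plan/' plan.py; sed -i 's/baytool(yaw)/baytool20(yaw)/' tgt.py; python3 tgt.py 0 -11 0 140
```

```text
TCP in bay mm [ 134.5 -285.4  119.2] force in bay [ 0.3 -1.1 -2.8] grip 55.0 gap 0.571 t 14.98
turn(tool,deg) [ -0.26 -29.21  -1.59] n 4.08 | shift first, in old axes(mm) [118.7 281.9  97.3] | turn first, new axes [143.8 285.4  30.2] n 7.7
```

Request:
{"method": "servo_tool", "body": {
  "rows": [
    [[0,-5.84,-0.32,0,0,0,-1],[0,-5.84,-0.32,0,0,0,-1],[0,-5.84,-0.32,0,0,0,-1],[0,-5.84,-0.32,0,0,0,-1],[-0.26,-5.84,-0.32,0,0,0,-1],[0,0,0,0.016,0.0317,-0.001,-1],[0,0,0,0.016,0.0317,-0.001,-1],[0,0,0,0.016,0.0317,-0.001,-1]]
  ]
}}

```text
t: 15.65
tcp_pos: [0.5235, -0.0022, 0.2318]
tool_rot: [-0.013, 0.997, 0.004, 0.079]
force: [0.8, 0.1, -3.2]
finger_gap: 0.573
gripper_force: 54.6
```

Request:
{"method": "servo_tool", "body": {
  "rows": [
    [[0,0,0,0.016,0.0317,-0.001,-1],[0,0,0,0.016,0.0317,-0.001,-1],[0,0,0,0.016,0.0317,-0.001,-1],[0,0,0,0.016,0.0317,-0.001,-1],[0,0,0,0.016,0.0317,-0.001,-1],[0,0,0,0.016,0.0317,-0.001,-1],[0,0,0,0,0,0,-1],[0,0,0,0,0,0,-1]]
  ]
}}

```text
t: 16.32
tcp_pos: [0.4223, 0.1858, 0.2234]
tool_rot: [-0.017, 0.997, 0.003, 0.079]
force: [0.1, -0.3, -3.5]
finger_gap: 0.572
gripper_force: 54.6
```

```bash
python3 tgt.py 0 -11 0 60; python3 - <<'E'
from plan import *
print(manip.sense()["q"].round(2))
c=manip.camera_info("wrist"); im=manip.snapshot("wrist"); cv2.imwrite("pics/w5.png",im); np.save("w5.npy",c,allow_pickle=True)
cv2.imwrite("pics/c6.png",cv2.resize(im[0:300,140:540],None,fx=2,fy=2,interpolation=cv2.INTER_CUBIC))
E
```

```text
TCP in bay mm [ -5.5   2.1 175.5] force in bay [-1.7 -0.3 -3.1] grip 55.0 gap 0.572 t 16.32
turn(tool,deg) [ 0.26 -0.92  0.27] n 0.13 | shift first, in old axes(mm) [-36.1  -2.8 109.9] | turn first, new axes [-34.4  -2.1 110.4] n 2.77
[ 0.18  0.3   1.96 -0.03  0.72 -1.4 ]
```

View pics/c6.png

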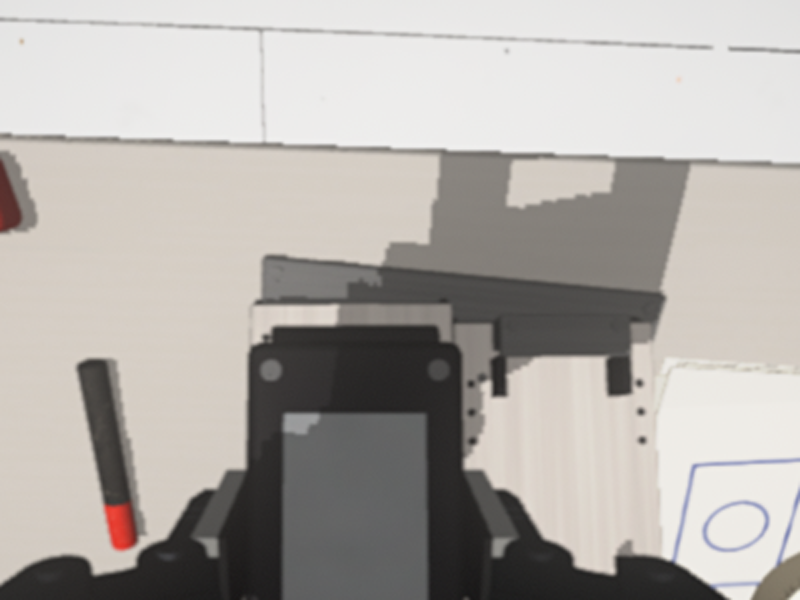

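The wrist is now well conditioned (j5=0.72). The view shows the brick at u 249–462, and the long bay's lip at v=355 (u 497–630) with its guides at (491–506) and (607–631). I'll check the bay fit against this and the closer w4 view.

```bash
cat > f4.py <<'E'
import numpy as np
exec(open("f2.py").read().split("for ws in")[0])
ct=np.load("ct.npy",allow_pickle=True).item(); c5=np.load("w5.npy",allow_pickle=True).item()
T=np.eye(4);T[:3,:3]=Rot.from_quat(np.array([-.013,.969,.001,.245])).as_matrix();T[:3,3]=[.4812,.191,.1409]
c4=dict(ct,camera_from_world=ct["camera_from_world"]@np.linalg.inv(T))
F4=[(0,-50,0,19.5,311,136),(0,-45,-34,15,254.5,n),(0,-45,-27,0,269,n),(0,-45,27,0,352.5,n),(0,-45,34,15,369,n)]
F5=[(1,-65,0,19.5,563.5,355),(1,-56,27,0,607,n),(1,-56,34,15,631,n),(1,-56,-34,0,491,n),(1,-56,-30,15,506,n),(1,-46,27,0,n,396)]
F5=[(b,x,y,z,None if U is n else 140+(U+.5)/2-.5,None if V is n else (V+.5)/2-.5) for b,x,y,z,U,V in F5]
def rr(p,c,F):
    o=[]
    for b,x,y,z,U,V in F:
        q=proj(c,world(p,b,[x,y,z]))[0]
        if U is not n:o.append(q[0]-U)
        if V is not n:o.append(q[1]-V)
    return np.array(o)
p=np.load("bay.npy"); print("bay:w4",rr(p,c4,F4).round(1),"w5",rr(p,c5,F5).round(1))
N=len(res(p))-16
def pr(r,t):
    print(t,r.x[:3].round(4),np.degrees(r.x[3]).round(2),r.x[4].round(4),"short",world(r.x,0,[0,0,0])[0].round(4)); 
    print(" w2",res(r.x)[:N].round(1)," side",res(r.x)[N:].round(1),"w4",rr(r.x,c4,F4).round(1),"w5",rr(r.x,c5,F5).round(1))
# all, with a free small rotation error of the wrist camera (3) common to views
def cam(c,w):
    T=c["camera_from_world"].copy(); D=np.eye(4); D[:3,:3]=Rot.from_rotvec(w).as_matrix(); return dict(c,camera_from_world=D@T)
base=c
def allr(q):
    global c
    c=cam(base,q[5:8]); a=res(q[:5]); c=base
    return np.r_[a,rr(q[:5],cam(c4,q[5:8]),F4),rr(q[:5],cam(c5,q[5:8]),F5),q[5:8]/.01]
r=least_squares(allr,np.r_[p,0,0,0],x_scale=np.r_[.1,.1,.1,1,.1,.1,.1,.1],loss='soft_l1')
pr(r,"rot"); print("w deg",np.degrees(r.x[5:]).round(2)); print("allres",allr(r.x).round(1)); np.save("bay2.npy",r.x[:5])
E
python3 f4.py
```

```text
bay:w4 [-4.6  4.6 -3.7 -2.5 -3.5 -6.1] w5 [ 2.6 -0.2 -0.   1.2  0.2  0.1  0.3]
rot [0.5055 0.299  0.0682] 1.21 0.0062 short [0.5132 0.1911 0.0713]
 w2 [ 6.  -2.8  6.1 -2.6  5.6  5.5  6.7  5.  -2.7 -1.9  5.2  5.2 -6.2  4.9
  6.1  4.7  3.  -0.9 -1.3  3.2 -4.7]  side [-0.5 -0.6 -1.3 -1.  -0.4 -0.7 -0.7 -1.1  0.   0.4 -0.7 -0.2  0.3  0.5
 -0.4  0.2] w4 [ 4.4 -0.4  5.1  5.5  4.1  2.2] w5 [ 7.1 -1.4  4.   5.4  4.6  4.8 -0.8]
w deg [-0.36 -0.78 -0.62]
allres [ 0.6 -0.1  0.4 -0.5  0.1  0.1  1.6 -0.1  0.1  0.5  0.4  0.5 -3.3 -0.8
  0.3 -0.7 -2.4  0.9  0.8 -1.4 -1.6 -0.5 -0.6 -1.3 -1.  -0.4 -0.7 -0.7
 -1.1  0.   0.4 -0.7 -0.2  0.3  0.5 -0.4  0.2 -0.4  1.7  0.4  0.8 -0.7
 -2.7  2.2 -0.5 -1.   0.2  0.2  0.3 -0.3 -0.6 -1.4 -1.1]
```

```bash
sed -i 's/bay.npy/bay2.npy/' tgt.py; python3 tgt.py 0 -10 -1 56
```

```text
TCP in bay mm [ -1.1  -4.4 176.7] force in bay [-1.   0.3 -4. ] grip 55.0 gap 0.575 t 16.37
turn(tool,deg) [ 0.32 -0.8   0.57] n 0.11 | shift first, in old axes(mm) [-34.6   2.4 116. ] | turn first, new axes [-32.9   3.4 116.4] n 2.9
```

Request:
{"method": "servo_tool", "body": {
  "rows": [
    [[0.32,-0.8,0.57,0,0,0,-1],[0,0,0,-0.0028,0.0003,0.0097,-1],[0,0,0,-0.0028,0.0003,0.0097,-1],[0,0,0,-0.0028,0.0003,0.0097,-1],[0,0,0,-0.0028,0.0003,0.0097,-1],[0,0,0,-0.0028,0.0003,0.0097,-1],[0,0,0,-0.0028,0.0003,0.0097,-1],[0,0,0,-0.0028,0.0003,0.0097,-1]]
  ]
}}

```text
t: 17.03
tcp_pos: [0.457, 0.1871, 0.1595]
tool_rot: [-0.009, 0.996, 0.001, 0.088]
force: [0.3, -0.0, -3.2]
finger_gap: 0.577
gripper_force: 54.8
```

Request:
{"method": "servo_tool", "body": {
  "rows": [
    [[0,0,0,-0.0028,0.0003,0.0097,-1],[0,0,0,-0.0028,0.0003,0.0097,-1],[0,0,0,-0.0028,0.0003,0.0097,-1],[0,0,0,-0.0028,0.0003,0.008,-1],[0,0,0,0,0,0,-1],[0,0,0,0,0,0,-1],[0,0,0,0,0,0,-1]]
  ]
}}

```text
t: 17.62
tcp_pos: [0.4738, 0.1888, 0.1264]
tool_rot: [-0.009, 0.996, 0.001, 0.088]
force: [0.1, 0.1, -2.7]
finger_gap: 0.572
gripper_force: 54.5
```

```bash
python3 tgt.py 0 -10 -1 54; python3 - <<'E'
from plan import *
print(manip.sense()["q"].round(2))
im=manip.snapshot("wrist");cv2.imwrite("pics/w6.png",im); s=manip.snapshot("side"); cv2.imwrite("pics/s6.png",s)
a=cv2.resize(s[110:210,240:350],None,fx=4,fy=4,interpolation=cv2.INTER_CUBIC)
cv2.imwrite("pics/c7.png",np.hstack([a,im[0:400,140:500]]))
E
```

```text
TCP in bay mm [-6.6 -1.5 67.4] force in bay [-1.3  0.1 -2.4] grip 55.0 gap 0.572 t 17.62
turn(tool,deg) [ 0.01  0.1  -0.14] n 0.02 | shift first, in old axes(mm) [-1.3  0.5 13.8] | turn first, new axes [-1.4  0.5 13.8] n 0.33
[ 0.17  0.54  1.94 -0.06  0.49 -1.37]
```

View pics/c7.png

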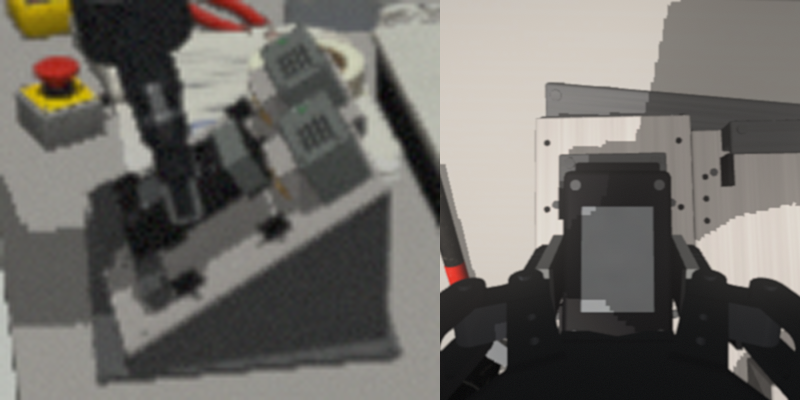

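The side view shows the brick held parallel above the short bay. The wrist view puts the floor plate at u 536–691 (centre 613.5) and the brick at 563–671 (centre 617), so roughly 2 mm of lateral shift remains. That was my last view, so I'll measure the relative yaw numerically.

```bash
python3 - <<'E'
import cv2,numpy as np
def edge(f,cols,v0,v1):
    g=cv2.GaussianBlur(cv2.cvtColor(cv2.imread(f),cv2.COLOR_BGR2GRAY),(3,3),0).astype(float)
    x=[];y=[]
    for u in cols:
        d=np.abs(np.diff(g[v0:v1,u])); i=d.argmax(); 
        if 0<i<len(d)-1: i=i+.5*(d[i-1]-d[i+1])/(d[i-1]-2*d[i]+d[i+1]+1e-9)
        x.append(u);y.append(v0+i)
    x,y=np.array(x),np.array(y); k=np.ones(len(x),bool)
    for _ in range(4):
        a=np.polyfit(x[k],y[k],1); k=abs(np.polyval(a,x)-y)<max(.4,1.5*np.std((np.polyval(a,x)-y)[k]))
    print(f,"deg",np.degrees(np.arctan(a[0])).round(2),"v mid",np.polyval(a,x.mean()).round(1),k.sum(),len(x))
edge("pics/w6.png",range(240,336),110,124)   # floor foot edge
edge("pics/w6.png",range(262,364),148,158)   # stop plate outer edge
edge("pics/w6.png",range(280,356),158,170)   # tongue
edge("pics/w2.png",range(200,268),86,97)     # short lip
edge("pics/w2.png",range(320,378),62,73)     # long lip
edge("pics/w2.png",range(275,362),140,150)   # tongue then
edge("pics/w4.png",range(270,352),132,142)   # short lip
edge("pics/w4.png",range(278,352),141,152)   # tongue
E
```

```text
pics/w6.png deg -1.29 v mid 116.4 91 96
pics/w6.png deg -0.98 v mid 152.3 98 102
pics/w6.png deg -0.04 v mid 161.4 76 76
pics/w2.png deg -0.34 v mid 90.8 63 68
pics/w2.png deg -0.98 v mid 66.5 57 58
pics/w2.png deg -0.07 v mid 144.1 86 87
pics/w4.png deg -0.64 v mid 137.2 82 82
pics/w4.png deg 0.06 v mid 144.1 74 74
```

Request:
{"method": "servo_tool", "body": {
  "rows": [
    [[0,0,-0.9,-0.0002,-0.0012,0.0026,-1],[0,0,0,-0.0002,0,0.0027,-1],[0,0,0,-0.0002,0,0.0027,-1],[0,0,0,-0.0003,0,0.0027,-1],[0,0,0,-0.0003,0,0.0027,-1],[0,0,0,0,0,0,-1],[0,0,0,0,0,0,-1]]
  ]
}}

```text
t: 18.3
tcp_pos: [0.4774, 0.1876, 0.113]
tool_rot: [-0.017, 0.996, 0.0, 0.088]
force: [0.6, 0.1, -3.9]
finger_gap: 0.573
gripper_force: 54.6
```

```bash
python3 - <<'E'
import numpy as np
p=np.load("bay2.npy"); # update: yaw 2.2 deg, short bay centre y
from h import *
s=np.array([.5132,.1877,.0713]); yaw=np.radians(2.1); R=bayR(yaw); o=s-R@[p[4],-.108,0]
np.save("bay2.npy",np.r_[o,yaw,p[4]]); print(o)
E
python3 tgt.py 0
```

```text
[0.50385566 0.29542994 0.06818783]
TCP in bay mm [-10.1   1.2  54. ] force in bay [-1.4  0.  -3.7] grip 55.0 gap 0.573 t 18.3
```

Request:
{"method": "servo_tool", "body": {
  "rows": [
    [[0,0,0,-0.0028,0,-0.001,-1],[0,0,0,0,0,0,-1],[0,0,0,0,0,0,-1]]
  ]
}}

```text
t: 18.55
tcp_pos: [0.4806, 0.1878, 0.1151]
tool_rot: [-0.017, 0.996, 0.001, 0.089]
force: [-0.9, -0.3, -4.1]
finger_gap: 0.568
gripper_force: 54.6
```

Request:
{"method": "servo_tool", "body": {
  "rows": [
    [[0,0,0,-0.0028,0,-0.001,-1],[0,0,0,0,0,0,-1],[0,0,0,0,0,0,-1]]
  ]
}}

```text
t: 18.8
tcp_pos: [0.4814, 0.1877, 0.1159]
tool_rot: [-0.017, 0.996, 0.0, 0.087]
force: [-1.9, -0.3, -5.0]
finger_gap: 0.576
gripper_force: 54.6
```

Request:
{"method": "servo_tool", "body": {
  "rows": [
    [[0,0,0,-0.0028,0,-0.001,-1],[0,0,0,0,0,0,-1],[0,0,0,0,0,0,-1]]
  ]
}}

```text
t: 19.05
tcp_pos: [0.4844, 0.1879, 0.1175]
tool_rot: [-0.017, 0.996, 0.0, 0.087]
force: [-3.2, -0.2, -4.2]
finger_gap: 0.574
gripper_force: 54.6
```

Request:
{"method": "servo_tool", "body": {
  "rows": [
    [[0,0,0,-0.0028,0,-0.001,-1],[0,0,0,0,0,0,-1],[0,0,0,0,0,0,-1]]
  ]
}}

```text
t: 19.3
tcp_pos: [0.4873, 0.188, 0.1191]
tool_rot: [-0.017, 0.996, 0.0, 0.087]
force: [-5.4, 0.2, -4.0]
finger_gap: 0.57
gripper_force: 54.6
```

```bash
python3 tgt.py 0
```

```text
TCP in bay mm [ 1.5  1.2 54.3] force in bay [-6.7  0.4 -0.8] grip 55.0 gap 0.57 t 19.3
```

Request:
{"method": "servo_tool", "body": {
  "rows": [
    [[0,0,0,-0.0028,0,-0.001,-1],[0,0,0,0,0,0,-1],[0,0,0,0,0,0,-1]]
  ]
}}

```text
t: 19.55
tcp_pos: [0.4896, 0.188, 0.1204]
tool_rot: [-0.017, 0.996, 0.0, 0.087]
force: [-4.8, 0.1, -5.3]
finger_gap: 0.575
gripper_force: 54.6
```

Request:
{"method": "servo_tool", "body": {
  "rows": [
    [[0,0,0,-0.0028,0,-0.001,-1],[0,0,0,0,0,0,-1],[0,0,0,0,0,0,-1]]
  ]
}}

```text
t: 19.8
tcp_pos: [0.4918, 0.1881, 0.1218]
tool_rot: [-0.017, 0.996, 0.0, 0.087]
force: [-5.1, -0.4, -4.1]
finger_gap: 0.576
gripper_force: 54.6
```

```bash
python3 tgt.py 0
```

```text
TCP in bay mm [ 6.7  1.2 54.4] force in bay [-6.5 -0.2 -1. ] grip 55.0 gap 0.576 t 19.8
```

Request:
{"method": "servo_tool", "body": {
  "rows": [
    [[0,0,0,-0.0014,0,-0.0005,-1],[0,0,0,-0.001,0,0.0028,-1],[0,0,0,-0.001,0,0.0028,-1],[0,0,0,0,0,0,-1],[0,0,0,0,0,0,-1]]
  ]
}}

```text
t: 20.22
tcp_pos: [0.4957, 0.1881, 0.117]
tool_rot: [-0.017, 0.996, 0.0, 0.086]
force: [-4.5, 0.1, -5.7]
finger_gap: 0.572
gripper_force: 54.6
```

Request:
{"method": "servo_tool", "body": {
  "rows": [
    [[0,0,0,-0.001,0,0.0028,-1],[0,0,0,-0.001,0,0.0028,-1],[0,0,0,0,0,0,-1],[0,0,0,0,0,0,-1]]
  ]
}}

```text
t: 20.55
tcp_pos: [0.4987, 0.1882, 0.1118]
tool_rot: [-0.017, 0.996, 0.0, 0.086]
force: [-5.0, 0.5, -6.4]
finger_gap: 0.575
gripper_force: 54.5
```

```bash
python3 tgt.py 0
```

```text
TCP in bay mm [ 7.7  1.1 42.3] force in bay [-7.5  0.7 -3.1] grip 55.0 gap 0.575 t 20.55
```

Request:
{"method": "servo_tool", "body": {
  "rows": [
    [[0,0,0,-0.001,0,0.0028,-1],[0,0,0,-0.001,0,0.0028,-1],[0,0,0,0,0,0,-1],[0,0,0,0,0,0,-1]]
  ]
}}

```text
t: 20.88
tcp_pos: [0.5017, 0.1883, 0.1066]
tool_rot: [-0.017, 0.996, 0.0, 0.086]
force: [-4.8, -0.4, -6.7]
finger_gap: 0.57
gripper_force: 54.5
```

Request:
{"method": "servo_tool", "body": {
  "rows": [
    [[0,0,0,-0.001,0,0.0028,-1],[0,0,0,0,0,0,-1],[0,0,0,0,0,0,-1]]
  ]
}}

```text
t: 21.13
tcp_pos: [0.5031, 0.1883, 0.1041]
tool_rot: [-0.017, 0.996, 0.0, 0.086]
force: [-5.0, -0.2, -4.8]
finger_gap: 0.575
gripper_force: 54.6
```

```bash
python3 tgt.py 0
```

```text
TCP in bay mm [ 7.7  1.  33.4] force in bay [-6.7  0.  -1.6] grip 55.0 gap 0.575 t 21.13
```

Request:
{"method": "servo_tool", "body": {
  "rows": [
    [[0,0,0,-0.0007,0,0.0019,-1],[0,0,0,0,0,0,-1],[0,0,0,0,0,0,-1]]
  ]
}}

```text
t: 21.38
tcp_pos: [0.5033, 0.1883, 0.1037]
tool_rot: [-0.017, 0.996, 0.0, 0.086]
force: [-10.5, -1.4, 7.7]
finger_gap: 0.572
gripper_force: 56.1
```

Request:
{"method": "servo_tool", "body": {
  "rows": [
    [[0,0,0,-0.0007,0,0.0019,-1],[0,0,0,0,0,0,-1],[0,0,0,0,0,0,-1]]
  ]
}}

```text
t: 21.63
tcp_pos: [0.5034, 0.1883, 0.1037]
tool_rot: [-0.017, 0.996, 0.0, 0.086]
force: [-17.2, -1.7, 23.1]
finger_gap: 0.574
gripper_force: 58.2
```

Request:
{"method": "servo_tool", "body": {
  "rows": [
    [[0,0,0,-0.0007,0,0.0019,-1],[0,0,0,0,0,0,-1],[0,0,0,0,0,0,-1]]
  ]
}}

```text
t: 21.88
tcp_pos: [0.5034, 0.1884, 0.1036]
tool_rot: [-0.017, 0.996, 0.0, 0.086]
force: [-22.8, -3.0, 38.7]
finger_gap: 0.575
gripper_force: 60.2
```

```bash
python3 tgt.py 0
```

```text
TCP in bay mm [ 7.7  1.  32.9] force in bay [-0.5 -2.2 44.9] grip 60.0 gap 0.575 t 21.88
```

Request:
{"method": "servo_tool", "body": {
  "rows": [
    [[0,0,0,0.0014,0,-0.0038,-1],[0,0,0,0,0,0,-1],[0,0,0,0.0019,0,0.0007,-1],[0,0,0,0,0,0,-1],[0,0,0,0,0,0,-1]]
  ]
}}

```text
t: 22.3
tcp_pos: [0.5039, 0.1884, 0.104]
tool_rot: [-0.017, 0.996, 0.0, 0.089]
force: [-8.7, -1.7, 11.5]
finger_gap: 0.573
gripper_force: 56.7
```

Request:
{"method": "servo_tool", "body": {
  "rows": [
    [[0,0,0,0.0019,0,0.0007,-1],[0,0,0,0,0,0,-1],[0,0,0,0,0,0,-1]]
  ]
}}

```text
t: 22.55
tcp_pos: [0.5039, 0.1884, 0.104]
tool_rot: [-0.017, 0.996, 0.001, 0.091]
force: [-7.3, -2.6, 17.5]
finger_gap: 0.575
gripper_force: 57.1
```

```bash
python3 tgt.py 0
```

```text
TCP in bay mm [ 8.3  1.  33. ] force in bay [ 2.3 -2.4 18.9] grip 57.0 gap 0.575 t 22.55
```

Request:
{"method": "servo_tool", "body": {
  "rows": [
    [[0,0,0,0.0019,0,0.0007,-1],[0,0,0,0,0,0,-1],[0,0,0,0,0,0,-1]]
  ]
}}

```text
t: 22.8
tcp_pos: [0.5038, 0.1884, 0.104]
tool_rot: [-0.017, 0.996, 0.001, 0.093]
force: [-6.2, -3.2, 20.3]
finger_gap: 0.572
gripper_force: 57.6
```

```bash
python3 tgt.py 0
```

```text
TCP in bay mm [ 8.3  1.1 33. ] force in bay [ 4.7 -3.  20.8] grip 58.0 gap 0.572 t 22.8
```

Request:
{"method": "servo_tool", "body": {
  "rows": [
    [[0,0,0,0.0005,0,-0.0014,-1],[0,0,0,0,0,0,-1],[0,0,0,0,0,0,-1]]
  ]
}}

```text
t: 23.05
tcp_pos: [0.4988, 0.1882, 0.1012]
tool_rot: [-0.017, 0.996, 0.0, 0.087]
force: [-6.6, -1.1, 3.3]
finger_gap: 0.575
gripper_force: 55.7
```

```bash
python3 tgt.py 0
```

```text
TCP in bay mm [ 2.5  1.1 33. ] force in bay [-4.1 -0.9  6.1] grip 56.0 gap 0.575 t 23.05
```

Request:
{"method": "servo_tool", "body": {
  "rows": [
    [[0,0,0,0.0005,0,-0.0014,-1],[0,0,0,0,0,0,-1],[0,0,0,0,0,0,-1]]
  ]
}}

```text
t: 23.3
tcp_pos: [0.4984, 0.1883, 0.1019]
tool_rot: [-0.017, 0.996, 0.0, 0.087]
force: [-3.7, -0.9, -5.7]
finger_gap: 0.575
gripper_force: 54.4
```

```bash
python3 tgt.py 0 8 1 33; python3 -c "
from plan import *
print(manip.sense()['ft_torque'].round(2))"
```

```text
TCP in bay mm [ 2.5  1.1 33.9] force in bay [-6.1 -0.7 -3.1] grip 54.0 gap 0.575 t 23.3
turn(tool,deg) [-0.16  0.02 -0.12] n 0.02 | shift first, in old axes(mm) [-5.5 -0.1 -1. ] | turn first, new axes [-5.5 -0.1 -1. ] n 0.13
[-0.13  0.89 -0.01]
```

Request:
{"method": "servo_tool", "body": {
  "rows": [
    [[0,0,0,0.0014,0,0.0005,-1],[0,0,0,0,0,0,-1],[0,0,0,0,0,0,-1]]
  ]
}}

```text
t: 23.55
tcp_pos: [0.4975, 0.1882, 0.1015]
tool_rot: [-0.017, 0.996, 0.0, 0.088]
force: [-4.0, -1.7, -7.6]
finger_gap: 0.575
gripper_force: 54.3
```

Request:
{"method": "servo_tool", "body": {
  "rows": [
    [[0,0,0,0.0014,0,0.0005,-1],[0,0,0,0,0,0,-1],[0,0,0,0,0,0,-1]]
  ]
}}

```text
t: 23.8
tcp_pos: [0.4964, 0.1883, 0.101]
tool_rot: [-0.017, 0.996, 0.0, 0.088]
force: [-1.7, -0.6, -8.0]
finger_gap: 0.577
gripper_force: 54.3
```

```bash
python3 tgt.py 0
```

```text
TCP in bay mm [ 0.3  1.2 34.1] force in bay [-5.5 -0.5 -6.1] grip 54.0 gap 0.577 t 23.8
```

Request:
{"method": "servo_tool", "body": {
  "rows": [
    [[0,0,0,0.0019,0,0.0007,-1],[0,0,0,0,0,0,-1],[0,0,0,0,0,0,-1]]
  ]
}}

```text
t: 24.05
tcp_pos: [0.4948, 0.1882, 0.1002]
tool_rot: [-0.017, 0.996, 0.0, 0.088]
force: [-1.9, -1.7, -6.2]
finger_gap: 0.573
gripper_force: 54.3
```

```bash
python3 tgt.py 0
```

```text
TCP in bay mm [-1.5  1.2 34.2] force in bay [-4.8 -1.6 -4.4] grip 54.0 gap 0.573 t 24.05
```

Request:
{"method": "servo_tool", "body": {
  "rows": [
    [[0,0,0,0.0016,0,0.0015,-1],[0,0,0,0,0,0,-1],[0,0,0,0,0,0,-1]]
  ]
}}

```text
t: 24.3
tcp_pos: [0.4952, 0.1884, 0.0992]
tool_rot: [-0.017, 0.996, 0.001, 0.09]
force: [1.0, -2.4, -0.2]
finger_gap: 0.574
gripper_force: 54.8
```

```bash
python3 tgt.py 0
```

```text
TCP in bay mm [-1.6  1.4 33.2] force in bay [ 0.7 -2.5 -0.6] grip 55.0 gap 0.574 t 24.3
```

Request:
{"method": "servo_tool", "body": {
  "rows": [
    [[0,0,0,0.0014,0,0.0005,-1],[0,0,0,0,0,0,-1],[0,0,0,0,0,0,-1]]
  ]
}}

```text
t: 24.55
tcp_pos: [0.4951, 0.1885, 0.0992]
tool_rot: [-0.017, 0.996, 0.001, 0.092]
force: [2.7, -2.0, 6.3]
finger_gap: 0.57
gripper_force: 55.5
```

```bash
python3 tgt.py 0
```

```text
TCP in bay mm [-1.7  1.4 33.1] force in bay [ 5.4 -2.1  4.2] grip 56.0 gap 0.57 t 24.55
```

Request:
{"method": "servo_tool", "body": {
  "rows": [
    [[0,0,0,-0.0015,0,-0.0008,-1],[0,0,0,0,0,0,1],[0,0,0,0,0,0,1],[0,0,0,0,0,0,1],[0,0,0,0,0,0,1],[0,0,0,0,0,0,1],[0,0,0,0,0,0,1]]
  ]
}}

```text
t: 25.13
tcp_pos: [0.4929, 0.1882, 0.0985]
tool_rot: [-0.017, 0.996, 0.0, 0.088]
force: [0.3, 0.0, -0.2]
finger_gap: 1.0
gripper_force: 0.0
```

Request:
{"method": "servo_tool", "body": {
  "rows": [
    [[0,0,0,0,0,-0.01,1],[0,0,0,0,0,-0.015,1],[0,0,0,0,0,-0.02,1],[0,0,0,0,0,-0.02,-1],[0,0,0,0,0,-0.005,-1],[0,0,0,0,0,0,-1],[0,0,0,0,0,0,-1],[0,0,0,0,0,0,-1]]
  ]
}}

```text
t: 25.8
tcp_pos: [0.4805, 0.1878, 0.1668]
tool_rot: [-0.017, 0.996, 0.0, 0.087]
force: [0.0, -0.7, 0.0]
finger_gap: 0.3
gripper_force: 0.0
```

```bash
python3 tgt.py 0 34 0.5 74; python3 - <<'E'
from plan import *
print(manip.sense()["q"].round(2))
cv2.imwrite("pics/w8.png",manip.snapshot("wrist"));cv2.imwrite("pics/s8.png",manip.snapshot("side"))
E
```

```text
TCP in bay mm [19.5  1.3 99.1] force in bay [ 0.  -0.7  0. ] grip 0.0 gap 0.3 t 25.8
turn(tool,deg) [-0.16  0.03 -0.12] n 0.02 | shift first, in old axes(mm) [-22.2  -0.7  18.6] | turn first, new axes [-22.2  -0.8  18.6] n 0.69
[ 0.17  0.47  1.9  -0.05  0.6  -1.4 ]
```

Now I'll press lightly on the contact end.

Request:
{"method": "servo_tool", "body": {
  "rows": [
    [[0,0,0,-0.0075,0,0.0062,-1],[0,0,0,-0.0075,0,0.0062,-1],[0,0,0,-0.0075,0,0.0062,-1],[0,0,0,0,0,0,-1],[0,0,0,0,0,0,-1]]
  ]
}}

```text
t: 26.32
tcp_pos: [0.507, 0.1886, 0.1523]
tool_rot: [-0.017, 0.996, 0.0, 0.088]
force: [-0.1, 0.5, -0.7]
finger_gap: -0.004
gripper_force: 0.0
```

Request:
{"method": "servo_tool", "body": {
  "rows": [
    [[0,0,0,-0.001,0,0.0028,-1],[0,0,0,-0.001,0,0.0028,-1],[0,0,0,0,0,0,-1],[0,0,0,0,0,0,-1]]
  ]
}}

```text
t: 26.65
tcp_pos: [0.5091, 0.1888, 0.1479]
tool_rot: [-0.017, 0.996, 0.0, 0.088]
force: [-1.0, 0.3, 0.6]
finger_gap: 0.005
gripper_force: 0.0
```

```bash
python3 tgt.py 0
```

```text
TCP in bay mm [34.8  1.3 68.4] force in bay [-0.6  0.4  1. ] grip 0.0 gap 0.005 t 26.65
```

Request:
{"method": "servo_tool", "body": {
  "rows": [
    [[0,0,0,-0.001,0,0.0028,-1],[0,0,0,0,0,0,-1],[0,0,0,0,0,0,-1]]
  ]
}}

```text
t: 26.9
tcp_pos: [0.5108, 0.1889, 0.1454]
tool_rot: [-0.017, 0.996, 0.0, 0.088]
force: [0.0, -0.2, -0.0]
finger_gap: 0.0
gripper_force: 0.0
```

```bash
python3 tgt.py 0
```

```text
TCP in bay mm [35.   1.3 65.4] force in bay [-0.  -0.2 -0. ] grip 0.0 gap 0.0 t 26.9
```

Request:
{"method": "servo_tool", "body": {
  "rows": [
    [[0,0,0,-0.001,0,0.0028,-1],[0,0,0,0,0,0,-1],[0,0,0,0,0,0,-1]]
  ]
}}

```text
t: 27.15
tcp_pos: [0.5123, 0.1889, 0.1427]
tool_rot: [-0.017, 0.996, 0.0, 0.088]
force: [-0.2, -0.1, -0.1]
finger_gap: -0.0
gripper_force: 0.0
```

Request:
{"method": "servo_tool", "body": {
  "rows": [
    [[0,0,0,-0.0007,0,0.0019,-1],[0,0,0,0,0,0,-1],[0,0,0,0,0,0,-1]]
  ]
}}

```text
t: 27.4
tcp_pos: [0.5133, 0.1889, 0.141]
tool_rot: [-0.017, 0.996, 0.0, 0.088]
force: [-0.3, -0.0, -0.5]
finger_gap: -0.002
gripper_force: 0.0
```

```bash
python3 tgt.py 0
```

```text
TCP in bay mm [35.   1.2 60.3] force in bay [-0.5 -0.  -0.3] grip 0.0 gap -0.002 t 27.4
```

Request:
{"method": "servo_tool", "body": {
  "rows": [
    [[0,0,0,-0.0007,0,0.0019,-1],[0,0,0,0,0,0,-1],[0,0,0,0,0,0,-1]]
  ]
}}

```text
t: 27.65
tcp_pos: [0.5143, 0.189, 0.1393]
tool_rot: [-0.017, 0.996, 0.0, 0.088]
force: [0.2, 0.3, -0.6]
finger_gap: 0.004
gripper_force: 0.0
```

```bash
python3 tgt.py 0
```

```text
TCP in bay mm [35.   1.2 58.3] force in bay [-0.1  0.3 -0.6] grip 0.0 gap 0.004 t 27.65
```

Request:
{"method": "servo_tool", "body": {
  "rows": [
    [[0,0,0,-0.0007,0,0.0019,-1],[0,0,0,0,0,0,-1]]
  ]
}}

```text
t: 27.82
tcp_pos: [0.5153, 0.1891, 0.1378]
tool_rot: [-0.017, 0.996, 0.0, 0.088]
force: [-1.8, 0.1, 3.6]
finger_gap: 0.002
gripper_force: 1.6
```

Request:
{"method": "servo_tool", "body": {
  "rows": [
    [[0,0,0,-0.0007,0,0.0019,-1],[0,0,0,0,0,0,-1]]
  ]
}}

```text
t: 27.98
tcp_pos: [0.5154, 0.1891, 0.1374]
tool_rot: [-0.017, 0.996, 0.0, 0.088]
force: [-6.8, -0.6, 14.7]
finger_gap: 0.0
gripper_force: 8.3
```

Request:
{"method": "servo_tool", "body": {
  "rows": [
    [[0,0,0,-0.0005,0,0.0014,-1],[0,0,0,0,0,0,-1]]
  ]
}}

```text
t: 28.15
tcp_pos: [0.5156, 0.1891, 0.1372]
tool_rot: [-0.017, 0.996, 0.0, 0.088]
force: [-11.8, -1.1, 24.6]
finger_gap: -0.002
gripper_force: 13.6
```

```bash
python3 tgt.py 0
```

```text
TCP in bay mm [35.1  1.3 55.9] force in bay [ 2.  -0.7 27.2] grip 14.0 gap -0.002 t 28.15
```

Request:
{"method": "servo_tool", "body": {
  "rows": [
    [[0,0,0,0.001,0,-0.005,-1],[0,0,0,0,0,-0.025,-1],[0,0,0,0,0,-0.035,-1],[0,0,0,0,0,-0.035,-1],[0,0,0,0,0,0,1],[0,0,0,0,0,0,1]]
  ]
}}

```text
t: 28.65
tcp_pos: [0.4997, 0.1889, 0.2351]
tool_rot: [-0.017, 0.996, 0.001, 0.091]
force: [-0.3, 0.0, -0.4]
finger_gap: 0.273
gripper_force: 0.0
```

```bash
python3 - <<'E'
from plan import *
print(manip.sense()["q"].round(2),manip.sense()["tcp_pos"].round(3))
plan([.5415,-.2478,.15],down(187.5)@Rot.from_euler('y',20,degrees=True).as_matrix())
E
```

```text
[ 0.17  0.37  1.79 -0.04  0.8  -1.42] [0.5   0.189 0.235]
turn(tool,deg) [ 0.38 30.39 -5.58] n 4.24 | shift first, in old axes(mm) [ -10.9 -437.8   89.1] | turn first, new axes [ -14.5 -438.5   85.2] n 10.72
```

Request:
{"method": "servo_tool", "body": {
  "rows": [
    [[0,0,0,0,-0.0365,0,1],[0,0,0,0,-0.0365,0,1],[0,0,0,0,-0.0365,0,1],[0,0,0,0,-0.0365,0,1],[0,0,0,0,-0.0365,0,1],[0,0,0,0,-0.0365,0,1],[0,0,0,0,-0.0365,0,1],[0,0,0,0,-0.0365,0,1]]
  ]
}}

```text
t: 29.32
tcp_pos: [0.5075, -0.1048, 0.2317]
tool_rot: [-0.017, 0.996, 0.001, 0.087]
force: [1.0, 0.3, 0.8]
finger_gap: 1.001
gripper_force: 0.0
```

Request:
{"method": "servo_tool", "body": {
  "rows": [
    [[0,0,0,0,-0.0365,0,1],[0,0,0,0,-0.0365,0,1],[0,0,0,0,-0.0365,0,1],[0,0,0,0,-0.0365,0,1],[0,6.08,-1.12,0,0,0,1],[0,6.08,-1.12,0,0,0,1],[0,6.08,-1.12,0,0,0,1],[0.38,6.08,-1.12,0,0,0,1]]
  ]
}}

```text
t: 29.98
tcp_pos: [0.5129, -0.2502, 0.2324]
tool_rot: [-0.055, 0.99, -0.01, -0.127]
force: [0.7, -0.7, -1.7]
finger_gap: 1.002
gripper_force: 0.0
```

Request:
{"method": "servo_tool", "body": {
  "rows": [
    [[0,6.08,-1.12,0,0,0,1],[0,0,0,0,0,0,1],[0,0,0,0,0,0,1]]
  ]
}}

```text
t: 30.23
tcp_pos: [0.5136, -0.2484, 0.2311]
tool_rot: [-0.065, 0.982, -0.01, -0.177]
force: [-1.0, -0.1, -0.2]
finger_gap: 1.001
gripper_force: 0.0
```

```bash
python3 - <<'E'
from plan import *
print(manip.sense()["q"].round(2),manip.sense()["tcp_pos"].round(3))
R=down(187.5)@Rot.from_euler('y',20,degrees=True).as_matrix()
plan([.5415,-.2478,.11],R); plan([.5415,-.2478,.028],R)
c=manip.camera_info("wrist"); im=manip.snapshot("wrist"); cv2.imwrite("pics/w9.png",im); np.save("w9.npy",c,allow_pickle=True)
P=np.array([(-70,-22,12),(-70,22,12),(-63,-25,30),(-63,25,30)])/1e3
print(proj(c,brickpts([.5415,-.2478,.131],P)).round(1).tolist())
g=cv2.cvtColor(im,cv2.COLOR_BGR2GRAY); u0=int(proj(c,brickpts([.5415,-.2478,.131],P))[:,0].mean())
for u in (u0-15,u0,u0+15): print(u,g[::3,u].tolist())
E
```

```text
[-0.54  0.61  1.39 -0.22  1.43 -2.18] [ 0.514 -0.248  0.231]
turn(tool,deg) [ 0.11 -0.39  0.14] n 0.05 | shift first, in old axes(mm) [-68.2  -3.4 103.8] | turn first, new axes [-67.5  -3.  104.3] n 2.98
turn(tool,deg) [ 0.11 -0.39  0.14] n 0.05 | shift first, in old axes(mm) [-96.7  -3.6 180.7] | turn first, new axes [-95.5  -3.  181.3] n 4.92
[[296.3, 203.0], [333.4, 203.1], [292.6, 208.2], [337.0, 208.3]]
299 [193, 194, 194, 194, 194, 195, 195, 195, 196, 196, 196, 197, 197, 197, 197, 198, 197, 198, 198, 198, 198, 199, 199, 199, 198, 199, 199, 199, 200, 199, 199, 200, 200, 200, 201, 200, 172, 185, 186, 188, 133, 123, 129, 187, 186, 187, 187, 186, 185, 185, 185, 185, 185, 185, 185, 185, 184, 185, 186, 185, 185, 184, 185, 185, 184, 184, 184, 185, 120, 71, 57, 88, 104, 74, 74, 73, 73, 71, 70, 70, 70, 68, 67, 68, 65, 67, 66, 67, 55, 48, 48, 47, 48, 48, 47, 46, 46, 54, 57, 57, 66, 98, 56, 78, 149, 143, 140, 136, 132, 74, 122, 88, 29, 31, 30, 32, 32, 28, 24, 22, 22, 21, 22, 21, 19, 18, 16, 17, 17, 17, 14, 17, 14, 14]
314 [194, 194, 194, 195, 195, 195, 196, 195, 196, 196, 196, 198, 197, 1
[... 478 characters left out ...]
 30, 28, 28, 22, 23, 19, 19, 17, 19, 16, 17, 16, 15, 15, 13, 12, 13, 13]
329 [194, 194, 194, 195, 194, 195, 192, 194, 195, 196, 196, 196, 197, 197, 197, 197, 198, 197, 198, 199, 199, 198, 200, 199, 199, 199, 199, 199, 200, 200, 200, 200, 201, 201, 201, 200, 201, 162, 184, 184, 185, 186, 187, 186, 186, 186, 185, 186, 185, 186, 185, 185, 186, 185, 185, 185, 185, 185, 184, 184, 185, 184, 185, 184, 183, 183, 182, 185, 117, 66, 57, 68, 70, 66, 66, 64, 63, 79, 125, 125, 125, 125, 124, 123, 122, 122, 127, 128, 120, 82, 83, 83, 81, 81, 82, 67, 41, 41, 41, 39, 49, 51, 48, 82, 138, 135, 132, 131, 129, 71, 137, 151, 27, 28, 27, 26, 23, 22, 20, 19, 19, 18, 18, 19, 17, 15, 17, 13, 16, 15, 15, 13, 14, 13]
```

Request:
{"method": "servo_tool", "body": {
  "rows": [
    [[0.1,-0.4,0.15,0,0,0,1],[0,0,0,-0.0169,-0.0008,0.0261,1],[0,0,0,-0.0169,-0.0008,0.0261,1],[0,0,0,-0.0169,-0.0008,0.0261,1],[0,0,0,-0.0169,-0.0008,0.0261,1],[0,0,0,-0.007,0,0.0192,1],[0,0,0,-0.007,0,0.0192,1],[0,0,0,-0.004,0,0.011,1]]
  ]
}}

```text
t: 30.95
tcp_pos: [0.54, -0.2489, 0.0584]
tool_rot: [-0.063, 0.983, -0.011, -0.173]
force: [-0.5, 1.2, 0.5]
finger_gap: 0.998
gripper_force: 0.0
```

Request:
{"method": "servo_tool", "body": {
  "rows": [
    [[0,0,0,0,0,0,1],[0,0,0,0,0,0,1]]
  ]
}}

```text
t: 31.12
tcp_pos: [0.5413, -0.2494, 0.0605]
tool_rot: [-0.063, 0.983, -0.012, -0.172]
force: [0.8, -0.1, 0.2]
finger_gap: 1.001
gripper_force: 0.0
```

```bash
python3 - <<'E'
from plan import *
R=down(187.5)@Rot.from_euler('y',20,degrees=True).as_matrix()
print(manip.sense()["tcp_pos"].round(4)); plan([.5415,-.2478,.0275],R)
E
```

```text
[ 0.5413 -0.2494  0.0605]
turn(tool,deg) [-0.08  0.09 -0.16] n 0.02 | shift first, in old axes(mm) [-11.6   1.6  30.9] | turn first, new axes [-11.7   1.5  30.8] n 0.79
```

Request:
{"method": "servo_tool", "body": {
  "rows": [
    [[0,0,0,-0.003,0.0004,0.0078,1],[0,0,0,-0.003,0.0004,0.0078,1],[0,0,0,-0.003,0.0004,0.0078,1],[0,0,0,-0.0028,0.0003,0.0076,1],[0,0,0,0,0,0,1],[0,0,0,0,0,0,1]]
  ]
}}

```text
t: 31.62
tcp_pos: [0.5417, -0.2473, 0.0261]
tool_rot: [-0.064, 0.983, -0.012, -0.173]
force: [-0.5, -0.2, -0.2]
finger_gap: 0.998
gripper_force: 0.0
```

Request:
{"method": "servo_tool", "body": {
  "rows": [
    [[0,0,0,0,0,0,-1],[0,0,0,0,0,0,-1],[0,0,0,0,0,0,-1],[0,0,0,0,0,0,-1],[0,0,0,0,0,0,-1],[0,0,0,0,0,0,-1]]
  ],
  "squeeze": 55
}}

```text
t: 32.12
tcp_pos: [0.5429, -0.2477, 0.0275]
tool_rot: [-0.064, 0.983, -0.013, -0.172]
force: [1.6, 1.8, 3.9]
finger_gap: 0.57
gripper_force: 60.6
```

Request:
{"method": "servo_tool", "body": {
  "rows": [
    [[0,0,0,0.004,0,-0.01,-1],[0,0,0,0.0114,0,-0.0313,-1],[0,0,0,0.0114,0,-0.0313,-1],[0,0,0,0.0114,0,-0.0313,-1],[0,0,0,0.0114,0,-0.0313,-1],[0,0,0,0.0114,0,-0.0313,-1],[0,0,0,0.0114,0,-0.0313,-1],[0,0,0,0.0114,0,-0.0313,-1]]
  ]
}}

```text
t: 32.78
tcp_pos: [0.5403, -0.2468, 0.2721]
tool_rot: [-0.064, 0.983, -0.012, -0.173]
force: [1.8, -0.3, -3.0]
finger_gap: 0.57
gripper_force: 59.8
```

Request:
{"method": "servo_tool", "body": {
  "rows": [
    [[0,0,0,0,0,0,-1],[0,0,0,0,0,0,-1]]
  ]
}}

```text
t: 32.95
tcp_pos: [0.5418, -0.2475, 0.2729]
tool_rot: [-0.063, 0.983, -0.014, -0.171]
force: [-0.2, 0.1, -3.3]
finger_gap: 0.57
gripper_force: 60.0
```

```bash
python3 tgt.py 1 -12 0 150
```

```text
TCP in bay mm [ 118.  -543.9  168.3] force in bay [-1.8  0.1 -2.8] grip 60.0 gap 0.57 t 32.95
turn(tool,deg) [ -0.77 -29.66   5.34] n 4.14 | shift first, in old axes(mm) [ 23.1 551.6  91. ] | turn first, new axes [115.9 543.9  61.7] n 13.42
```

Request:
{"method": "servo_tool", "body": {
  "rows": [
    [[-0.15,-5.93,1.07,0,0,0,-1],[-0.15,-5.93,1.07,0,0,0,-1],[-0.15,-5.93,1.07,0,0,0,-1],[-0.15,-5.93,1.07,0,0,0,-1],[-0.15,-5.93,1.07,0,0,0,-1],[0,0,0,0.0083,0.0388,0,-1],[0,0,0,0.0083,0.0388,0,-1],[0,0,0,0.0083,0.0388,0,-1]]
  ]
}}

```text
t: 33.62
tcp_pos: [0.5093, -0.1304, 0.2641]
tool_rot: [-0.016, 0.997, 0.004, 0.082]
force: [0.1, 1.0, -3.1]
finger_gap: 0.568
gripper_force: 59.9
```

Request:
{"method": "servo_tool", "body": {
  "rows": [
    [[0,0,0,0.0083,0.0388,0,-1],[0,0,0,0.0083,0.0388,0,-1],[0,0,0,0.0083,0.0388,0,-1],[0,0,0,0.0083,0.0388,0,-1],[0,0,0,0.0083,0.0388,0,-1],[0,0,0,0.0083,0.0388,0,-1],[0,0,0,0.0083,0.0388,0,-1],[0,0,0,0.0083,0.0388,0,-1]]
  ]
}}

```text
t: 34.28
tcp_pos: [0.4326, 0.1772, 0.2541]
tool_rot: [-0.018, 0.996, 0.002, 0.082]
force: [1.2, 0.3, -2.2]
finger_gap: 0.567
gripper_force: 59.8
```

Request:
{"method": "servo_tool", "body": {
  "rows": [
    [[0,0,0,0.0083,0.0388,0,-1],[0,0,0,0.0083,0.0388,0,-1],[0,0,0,0.0083,0.0388,0,-1],[0,0,0,0,0,0,-1],[0,0,0,0,0,0,-1]]
  ]
}}

```text
t: 34.7
tcp_pos: [0.4041, 0.2927, 0.25]
tool_rot: [-0.021, 0.996, 0.001, 0.082]
force: [-0.8, -0.3, -2.1]
finger_gap: 0.574
gripper_force: 59.9
```

```bash
python3 tgt.py 1 -13.5 0.5 100;  python3 tgt.py 1 -13.5 0.5 64; python3 -c "
from plan import *
print(manip.sense()['q'].round(2))"
```

```text
TCP in bay mm [  4.5   0.9 207.4] force in bay [-1.7 -0.2 -1.5] grip 60.0 gap 0.574 t 34.7
turn(tool,deg) [ 0.02 -0.56  0.31] n 0.08 | shift first, in old axes(mm) [-20.9  -0.6 106.8] | turn first, new axes [-19.8  -0.4 107. ] n 2.61
TCP in bay mm [  4.5   0.9 207.4] force in bay [-1.7 -0.2 -1.5] grip 60.0 gap 0.574 t 34.7
turn(tool,deg) [ 0.02 -0.56  0.31] n 0.08 | shift first, in old axes(mm) [-33.5  -0.7 140.6] | turn first, new axes [-32.1  -0.4 140.9] n 3.47
[ 0.44  0.31  1.83 -0.09  0.84 -1.12]
```

Request:
{"method": "servo_tool", "body": {
  "rows": [
    [[0,-0.56,0.31,0,0,0,-1],[0,0,0,-0.0026,0,0.0115,-1],[0,0,0,-0.0026,0,0.0115,-1],[0,0,0,-0.0026,0,0.0115,-1],[0,0,0,-0.0026,0,0.0115,-1],[0,0,0,-0.0026,0,0.0115,-1],[0,0,0,-0.0026,0,0.0115,-1],[0,0,0,-0.0026,0,0.0115,-1]]
  ]
}}

```text
t: 35.37
tcp_pos: [0.4398, 0.2916, 0.1752]
tool_rot: [-0.014, 0.996, 0.003, 0.09]
force: [0.2, -1.2, -3.1]
finger_gap: 0.57
gripper_force: 60.0
```

Request:
{"method": "servo_tool", "body": {
  "rows": [
    [[0,0,0,-0.0026,0,0.0115,-1],[0,0,0,-0.0026,0,0.0115,-1],[0,0,0,-0.0026,0,0.0115,-1],[0,0,0,-0.0026,0,0.0115,-1],[0,0,0,-0.002,0,0.009,-1],[0,0,0,0,0,0,-1],[0,0,0,0,0,0,-1],[0,0,0,0,0,0,-1]]
  ]
}}

```text
t: 36.03
tcp_pos: [0.4613, 0.2938, 0.1246]
tool_rot: [-0.016, 0.996, 0.003, 0.09]
force: [0.2, 0.5, -2.7]
finger_gap: 0.571
gripper_force: 59.8
```

```bash
python3 tgt.py 1 -13.5 0.5 58; python3 - <<'E'
from plan import *
im=manip.snapshot("wrist");cv2.imwrite("pics/w10.png",im); print(manip.sense()['q'].round(2))
g=cv2.cvtColor(im,cv2.COLOR_BGR2GRAY)
for v in range(60,225,9): print(v,g[v,210:440:5].tolist())
E
```

```text
TCP in bay mm [-8.7 -0.1 70.1] force in bay [-1.2  0.5 -2.4] grip 60.0 gap 0.571 t 36.03
turn(tool,deg) [ 0.13  0.33 -0.32] n 0.05 | shift first, in old axes(mm) [ 0.5  0.5 13. ] | turn first, new axes [ 0.4  0.6 13. ] n 0.31
[ 0.39  0.57  1.85 -0.12  0.55 -1.11]
60 [204, 205, 204, 205, 205, 206, 205, 205, 206, 205, 206, 205, 205, 206, 205, 205, 205, 205, 205, 205, 204, 205, 205, 203, 205, 129, 129, 129, 128, 128, 128, 128, 127, 128, 127, 127, 127, 127, 127, 126, 127, 126, 126, 127, 126, 126]
69 [205, 204, 204, 205, 205, 205, 205, 205, 205, 205, 206, 206, 206, 206, 206, 206, 206, 206, 206, 206, 205, 206, 205, 205, 205, 132, 129, 130, 129, 129, 128, 129, 128, 127, 128, 127, 128, 127, 127, 127, 126, 126, 125, 126, 125, 125]
78 [205, 206, 205, 205, 205, 206, 206, 206, 206, 206, 207, 207, 207, 207, 206, 207, 206, 206, 206, 206, 206, 207, 206, 205, 204, 143, 129, 128, 128, 129, 127, 128, 127, 127, 126, 127, 126, 126, 126, 126, 126, 126, 126, 126, 126, 125]
87 [205, 205, 206, 206, 205, 205, 206, 206, 206, 206, 205, 206, 206, 206, 205, 205, 207, 206, 206, 206, 205, 206, 206, 206, 206, 129, 
[... 2654 characters left out ...]
 129, 225, 219, 235, 235, 235, 235, 235]
204 [137, 211, 217, 219, 221, 162, 117, 216, 212, 214, 216, 49, 55, 55, 60, 155, 153, 155, 128, 99, 98, 97, 99, 99, 99, 99, 99, 99, 100, 37, 39, 42, 66, 132, 137, 138, 138, 140, 207, 224, 234, 235, 235, 235, 235, 236]
213 [123, 126, 217, 219, 221, 157, 147, 217, 95, 170, 216, 49, 57, 55, 66, 136, 101, 102, 101, 101, 99, 99, 98, 99, 100, 100, 99, 100, 100, 37, 40, 41, 66, 132, 70, 135, 138, 208, 216, 221, 237, 237, 237, 238, 237, 237]
222 [171, 212, 147, 144, 221, 151, 146, 218, 212, 215, 216, 48, 55, 43, 48, 102, 101, 100, 101, 100, 99, 99, 100, 99, 99, 100, 99, 100, 100, 38, 40, 42, 62, 133, 137, 139, 139, 208, 222, 225, 237, 237, 237, 237, 238, 237]
```

Request:
{"method": "servo_tool", "body": {
  "rows": [
    [[0,0.3,-0.3,0.0001,0.0014,0.0026,-1],[0,0,0,0.0001,0,0.0026,-1],[0,0,0,0.0001,0,0.0026,-1],[0,0,0,0.0001,0,0.0026,-1],[0,0,0,0,0,0.0026,-1],[0,0,0,0,0,0,-1],[0,0,0,0,0,0,-1]]
  ]
}}

```text
t: 36.67
tcp_pos: [0.4631, 0.2951, 0.1113]
tool_rot: [-0.018, 0.996, 0.003, 0.087]
force: [0.3, 0.2, -2.7]
finger_gap: 0.57
gripper_force: 59.9
```

```bash
python3 tgt.py 1
```

```text
TCP in bay mm [-13.7   1.1  57.7] force in bay [-1.1  0.2 -2.5] grip 60.0 gap 0.57 t 36.67
```

Request:
{"method": "servo_tool", "body": {
  "rows": [
    [[0,0,0,-0.0028,0,-0.001,-1],[0,0,0,-0.0028,0,-0.001,-1],[0,0,0,0,0,0,-1],[0,0,0,0,0,0,-1]]
  ]
}}

```text
t: 37.0
tcp_pos: [0.469, 0.2955, 0.1149]
tool_rot: [-0.018, 0.996, 0.003, 0.088]
force: [-0.3, -0.4, -3.1]
finger_gap: 0.572
gripper_force: 59.9
```

```bash
python3 tgt.py 1
```

```text
TCP in bay mm [-6.9  1.3 57.9] force in bay [-1.9 -0.3 -2.5] grip 60.0 gap 0.572 t 37.0
```

Request:
{"method": "servo_tool", "body": {
  "rows": [
    [[0,0,0,-0.0028,0,-0.001,-1],[0,0,0,0,0,0,-1],[0,0,0,0,0,0,-1]]
  ]
}}

```text
t: 37.25
tcp_pos: [0.4712, 0.2955, 0.1162]
tool_rot: [-0.018, 0.996, 0.003, 0.088]
force: [0.5, -0.7, -3.7]
finger_gap: 0.572
gripper_force: 59.9
```

```bash
python3 tgt.py 1
```

```text
TCP in bay mm [-4.2  1.3 57.9] force in bay [-1.4 -0.7 -3.4] grip 60.0 gap 0.572 t 37.25
```

Request:
{"method": "servo_tool", "body": {
  "rows": [
    [[0,0,0,-0.0028,0,-0.001,-1],[0,0,0,0,0,0,-1],[0,0,0,0,0,0,-1]]
  ]
}}

```text
t: 37.5
tcp_pos: [0.4738, 0.2956, 0.1176]
tool_rot: [-0.018, 0.996, 0.003, 0.088]
force: [-0.3, -0.9, -2.5]
finger_gap: 0.572
gripper_force: 59.9
```

```bash
python3 tgt.py 1
```

```text
TCP in bay mm [-1.3  1.3 57.8] force in bay [-1.6 -0.9 -2. ] grip 60.0 gap 0.572 t 37.5
```

Request:
{"method": "servo_tool", "body": {
  "rows": [
    [[0,0,0,-0.0028,0,-0.001,-1],[0,0,0,0,0,0,-1],[0,0,0,0,0,0,-1]]
  ]
}}

```text
t: 37.75
tcp_pos: [0.475, 0.2954, 0.1185]
tool_rot: [-0.018, 0.996, 0.002, 0.086]
force: [-3.9, 0.8, -4.7]
finger_gap: 0.574
gripper_force: 59.9
```

```bash
python3 tgt.py 1
```

```text
TCP in bay mm [ 0.2  1.  58. ] force in bay [-5.7  0.9 -2.1] grip 60.0 gap 0.574 t 37.75
```

Request:
{"method": "servo_tool", "body": {
  "rows": [
    [[0,0,0,-0.0028,0,-0.001,-1],[0,0,0,0,0,0,-1],[0,0,0,0,0,0,-1]]
  ]
}}

```text
t: 38.0
tcp_pos: [0.478, 0.2955, 0.1201]
tool_rot: [-0.018, 0.996, 0.002, 0.086]
force: [-2.5, -0.5, -4.4]
finger_gap: 0.568
gripper_force: 59.9
```

```bash
python3 tgt.py 1;python3 - <<'E'
from plan import *
im=manip.snapshot("wrist");cv2.imwrite("pics/w11.png",im)
g=cv2.cvtColor(im,cv2.COLOR_BGR2GRAY)
for u in (250,262,290,316,340): print(u,g[90:190:2,u].tolist())
E
```

```text
TCP in bay mm [ 3.6  1.  57.9] force in bay [-4.4 -0.4 -2.5] grip 60.0 gap 0.568 t 38.0
250 [115, 119, 119, 115, 114, 117, 114, 112, 114, 118, 119, 117, 114, 118, 92, 80, 113, 198, 208, 207, 207, 207, 208, 208, 208, 208, 208, 209, 209, 210, 210, 209, 211, 211, 211, 211, 212, 213, 214, 180, 135, 163, 207, 214, 213, 214, 214, 214, 214, 215]
262 [110, 118, 120, 117, 114, 116, 117, 113, 112, 116, 117, 103, 105, 106, 106, 107, 106, 109, 108, 107, 107, 108, 106, 104, 101, 105, 106, 103, 74, 51, 51, 52, 53, 52, 51, 52, 53, 54, 53, 53, 53, 53, 53, 53, 51, 136, 203, 190, 183, 203]
290 [133, 100, 115, 119, 119, 114, 113, 116, 90, 75, 75, 86, 108, 107, 100, 73, 72, 69, 42, 41, 42, 46, 47, 47, 48, 47, 47, 46, 48, 46, 47, 47, 46, 47, 47, 45, 47, 46, 46, 47, 47, 48, 48, 48, 47, 49, 137, 154, 152, 152]
316 [206, 166, 93, 113, 116, 118, 116, 112, 114, 89, 73, 86, 106, 98, 71, 71, 71, 66, 38, 36, 34, 37, 36, 35, 35, 36, 36, 33, 34, 34, 35, 33, 32, 33, 35, 33, 33, 34, 32, 34, 33, 33, 33, 34, 35, 35, 89, 99, 98, 97]
340 [128, 128, 119, 69, 72, 75, 75, 74, 73, 74, 74, 69, 71, 70, 71, 70, 70, 66, 37, 34, 32, 34, 35, 35, 34, 35, 33, 33, 34, 32, 31, 33, 34, 33, 32, 32, 33, 34, 33, 32, 34, 33, 34, 34, 33, 38, 90, 99, 98, 98]
```

Request:
{"method": "servo_tool", "body": {
  "rows": [
    [[0,0,0,-0.0028,0,-0.001,-1],[0,0,0,-0.0024,0,-0.0009,-1],[0,0,0,-0.0019,0,-0.0007,-1],[0,0,0,0,0,0,-1],[0,0,0,0,0,0,-1]]
  ]
}}

```text
t: 38.47
tcp_pos: [0.4847, 0.2957, 0.124]
tool_rot: [-0.018, 0.996, 0.002, 0.087]
force: [-4.9, -0.1, -3.6]
finger_gap: 0.571
gripper_force: 59.9
```

```bash
python3 tgt.py 1
```

```text
TCP in bay mm [11.3  1.  57.9] force in bay [-6.   0.1 -0.7] grip 60.0 gap 0.571 t 38.47
```

Request:
{"method": "servo_tool", "body": {
  "rows": [
    [[0,0,0,-0.001,0,0.0028,-1],[0,0,0,-0.001,0,0.0028,-1],[0,0,0,0,0,0,-1],[0,0,0,0,0,0,-1]]
  ]
}}

```text
t: 38.8
tcp_pos: [0.4875, 0.2958, 0.1186]
tool_rot: [-0.018, 0.996, 0.002, 0.086]
force: [-4.7, 0.3, -4.3]
finger_gap: 0.566
gripper_force: 59.9
```

```bash
python3 tgt.py 1
```

```text
TCP in bay mm [11.1  1.  51.9] force in bay [-6.2  0.5 -1.4] grip 60.0 gap 0.566 t 38.8
```

Request:
{"method": "servo_tool", "body": {
  "rows": [
    [[0,0,0,-0.001,0,0.0028,-1],[0,0,0,0,0,0,-1],[0,0,0,-0.001,0,0.0028,-1],[0,0,0,0,0,0,-1],[0,0,0,0,0,0,-1]]
  ]
}}

```text
t: 39.22
tcp_pos: [0.4904, 0.296, 0.1136]
tool_rot: [-0.018, 0.996, 0.002, 0.087]
force: [-5.2, 0.1, -4.6]
finger_gap: 0.574
gripper_force: 60.0
```

```bash
python3 tgt.py 1
```

```text
TCP in bay mm [11.1  1.1 46. ] force in bay [-6.8  0.3 -1.4] grip 60.0 gap 0.574 t 39.22
```

Request:
{"method": "servo_tool", "body": {
  "rows": [
    [[0,0,0,-0.001,0,0.0028,-1],[0,0,0,0,0,0,-1],[0,0,0,0,0,0,-1]]
  ]
}}

```text
t: 39.47
tcp_pos: [0.4919, 0.2961, 0.111]
tool_rot: [-0.018, 0.996, 0.002, 0.087]
force: [-4.0, 0.2, -3.6]
finger_gap: 0.572
gripper_force: 60.0
```

```bash
python3 tgt.py 1
```

```text
TCP in bay mm [11.1  1.1 43. ] force in bay [-5.2  0.4 -1.1] grip 60.0 gap 0.572 t 39.47
```

Request:
{"method": "servo_tool", "body": {
  "rows": [
    [[0,0,0,-0.001,0,0.0028,-1],[0,0,0,0,0,0,-1],[0,0,0,0,0,0,-1]]
  ]
}}

```text
t: 39.72
tcp_pos: [0.4934, 0.2962, 0.1084]
tool_rot: [-0.018, 0.996, 0.002, 0.087]
force: [-5.6, -0.1, -4.9]
finger_gap: 0.575
gripper_force: 60.0
```

```bash
python3 tgt.py 1
```

```text
TCP in bay mm [11.1  1.1 40. ] force in bay [-7.3  0.1 -1.4] grip 60.0 gap 0.575 t 39.72
```

Request:
{"method": "servo_tool", "body": {
  "rows": [
    [[0,0,0,-0.001,0,0.0028,-1],[0,0,0,0,0,0,-1],[0,0,0,0,0,0,-1]]
  ]
}}

```text
t: 39.97
tcp_pos: [0.4949, 0.2962, 0.1058]
tool_rot: [-0.018, 0.996, 0.002, 0.087]
force: [-5.4, 0.6, -3.8]
finger_gap: 0.573
gripper_force: 60.0
```

Request:
{"method": "servo_tool", "body": {
  "rows": [
    [[0,0,0,-0.0007,0,0.0019,-1],[0,0,0,0,0,0,-1],[0,0,0,0,0,0,-1]]
  ]
}}

```text
t: 40.22
tcp_pos: [0.4959, 0.2963, 0.1041]
tool_rot: [-0.018, 0.996, 0.002, 0.087]
force: [-5.3, -0.1, -4.3]
finger_gap: 0.572
gripper_force: 60.0
```

```bash
python3 tgt.py 1
```

```text
TCP in bay mm [11.1  1.1 35. ] force in bay [-6.7  0.1 -1.1] grip 60.0 gap 0.572 t 40.22
```

Request:
{"method": "servo_tool", "body": {
  "rows": [
    [[0,0,0,-0.0005,0,0.0014,-1],[0,0,0,0,0,0,-1],[0,0,0,0,0,0,-1]]
  ]
}}

```text
t: 40.47
tcp_pos: [0.4966, 0.2963, 0.1028]
tool_rot: [-0.018, 0.996, 0.002, 0.087]
force: [-6.1, 0.6, -4.7]
finger_gap: 0.571
gripper_force: 60.0
```

```bash
python3 tgt.py 1
```

```text
TCP in bay mm [11.1  1.1 33.6] force in bay [-7.6  0.9 -1. ] grip 60.0 gap 0.571 t 40.47
```

Request:
{"method": "servo_tool", "body": {
  "rows": [
    [[0,0,0,-0.0003,0,0.0009,-1],[0,0,0,0,0,0,-1],[0,0,0,0,0,0,-1]]
  ]
}}

```text
t: 40.72
tcp_pos: [0.497, 0.2963, 0.1021]
tool_rot: [-0.018, 0.996, 0.002, 0.087]
force: [-5.5, -0.6, -3.5]
finger_gap: 0.57
gripper_force: 60.0
```

```bash
python3 tgt.py 1
```

```text
TCP in bay mm [11.1  1.1 32.7] force in bay [-6.6 -0.4 -0.3] grip 60.0 gap 0.57 t 40.72
```

Request:
{"method": "servo_tool", "body": {
  "rows": [
    [[0,0,0,-0.0003,0,0.0009,-1],[0,0,0,0,0,0,-1],[0,0,0,0,0,0,-1]]
  ]
}}

```text
t: 40.97
tcp_pos: [0.4975, 0.2963, 0.1012]
tool_rot: [-0.018, 0.996, 0.002, 0.087]
force: [-6.2, -0.2, -3.8]
finger_gap: 0.574
gripper_force: 60.0
```

```bash
python3 tgt.py 1
```

```text
TCP in bay mm [11.   1.1 31.8] force in bay [-7.3  0.  -0.2] grip 60.0 gap 0.574 t 40.97
```

Request:
{"method": "servo_tool", "body": {
  "rows": [
    [[0,0,0,-0.0003,0,0.0009,-1],[0,0,0,0,0,0,-1],[0,0,0,0,0,0,-1]]
  ]
}}

```text
t: 41.22
tcp_pos: [0.4979, 0.2963, 0.1004]
tool_rot: [-0.018, 0.996, 0.002, 0.087]
force: [-5.7, 0.3, -3.5]
finger_gap: 0.571
gripper_force: 60.0
```

```bash
python3 tgt.py 1
```

```text
TCP in bay mm [11.   1.1 30.8] force in bay [-6.7  0.5 -0.2] grip 60.0 gap 0.571 t 41.22
```

Request:
{"method": "servo_tool", "body": {
  "rows": [
    [[0,0,0,-0.0005,0,0.0014,-1],[0,0,0,0,0,0,-1],[0,0,0,0,0,0,-1]]
  ]
}}

```text
t: 41.47
tcp_pos: [0.4987, 0.2964, 0.0991]
tool_rot: [-0.018, 0.996, 0.002, 0.087]
force: [-4.9, -0.3, -3.7]
finger_gap: 0.574
gripper_force: 60.0
```

Request:
{"method": "servo_tool", "body": {
  "rows": [
    [[0,0,0,-0.0005,0,0.0014,-1],[0,0,0,0,0,0,-1],[0,0,0,0,0,0,-1]]
  ]
}}

```text
t: 41.72
tcp_pos: [0.4993, 0.2964, 0.0982]
tool_rot: [-0.018, 0.996, 0.002, 0.087]
force: [-7.1, 0.1, -1.5]
finger_gap: 0.572
gripper_force: 60.2
```

Request:
{"method": "servo_tool", "body": {
  "rows": [
    [[0,0,0,-0.0005,0,0.0014,-1],[0,0,0,0,0,0,-1],[0,0,0,0,0,0,-1]]
  ]
}}

```text
t: 41.97
tcp_pos: [0.4993, 0.2965, 0.0981]
tool_rot: [-0.018, 0.996, 0.002, 0.086]
force: [-10.0, -1.0, 8.9]
finger_gap: 0.572
gripper_force: 61.5
```

```bash
python3 tgt.py 1
```

```text
TCP in bay mm [11.   1.2 28.2] force in bay [-4.3 -0.6 12.7] grip 62.0 gap 0.572 t 41.97
```

Request:
{"method": "servo_tool", "body": {
  "rows": [
    [[0,0,0,0.0005,0,-0.0014,-1],[0,0,0,0.0019,0,0.0007,-1],[0,0,0,0.0019,0,0.0007,-1],[0,0,0,0,0,0,-1],[0,0,0,0,0,0,-1]]
  ]
}}

```text
t: 42.38
tcp_pos: [0.4983, 0.2965, 0.0976]
tool_rot: [-0.018, 0.996, 0.003, 0.089]
force: [-4.2, -3.1, 5.9]
finger_gap: 0.574
gripper_force: 60.9
```

```bash
python3 tgt.py 1
```

```text
TCP in bay mm [10.   1.3 28.2] force in bay [-0.7 -2.9  7.3] grip 61.0 gap 0.574 t 42.38
```

Request:
{"method": "servo_tool", "body": {
  "rows": [
    [[0,0,0,0.0019,0,0.0007,-1],[0,0,0,0,0,0,-1],[0,0,0,0,0,0,-1]]
  ]
}}

```text
t: 42.63
tcp_pos: [0.4973, 0.2966, 0.097]
tool_rot: [-0.018, 0.996, 0.003, 0.09]
force: [-3.9, -2.4, 8.1]
finger_gap: 0.565
gripper_force: 61.1
```

```bash
python3 tgt.py 1
```

```text
TCP in bay mm [ 8.8  1.4 28.2] force in bay [ 0.6 -2.2  9. ] grip 61.0 gap 0.565 t 42.63
```

Request:
{"method": "servo_tool", "body": {
  "rows": [
    [[0,0,0,0.0004,0,-0.001,-1],[0,0,0,0,0,0,-1],[0,0,0,0,0,0,-1]]
  ]
}}

```text
t: 42.88
tcp_pos: [0.4941, 0.2964, 0.0956]
tool_rot: [-0.018, 0.996, 0.003, 0.087]
force: [-3.9, -0.5, -3.6]
finger_gap: 0.573
gripper_force: 59.9
```

```bash
python3 tgt.py 1
```

```text
TCP in bay mm [ 5.3  1.3 28.6] force in bay [-5.2 -0.3 -1.2] grip 60.0 gap 0.573 t 42.88
```

Request:
{"method": "servo_tool", "body": {
  "rows": [
    [[0,0,0,0.0019,0,0.0005,-1],[0,0,0,0,0,0,-1],[0,0,0,0,0,0,-1]]
  ]
}}

```text
t: 43.13
tcp_pos: [0.4929, 0.2964, 0.0949]
tool_rot: [-0.018, 0.996, 0.003, 0.088]
force: [-1.3, -0.4, -4.3]
finger_gap: 0.576
gripper_force: 59.9
```

```bash
python3 tgt.py 1
```

```text
TCP in bay mm [ 3.9  1.4 28.6] force in bay [-3.3 -0.3 -3.1] grip 60.0 gap 0.576 t 43.13
```

Request:
{"method": "servo_tool", "body": {
  "rows": [
    [[0,0,0,0.0014,0,0.0004,-1],[0,0,0,0,0,0,-1],[0,0,0,0,0,0,-1]]
  ]
}}

```text
t: 43.38
tcp_pos: [0.4928, 0.2964, 0.0949]
tool_rot: [-0.018, 0.996, 0.003, 0.089]
force: [2.5, -1.9, -3.2]
finger_gap: 0.569
gripper_force: 59.8
```

```bash
python3 tgt.py 1
```

```text
TCP in bay mm [ 3.8  1.4 28.6] force in bay [ 0.5 -2.  -4. ] grip 60.0 gap 0.569 t 43.38
```

Request:
{"method": "servo_tool", "body": {
  "rows": [
    [[0,0,0,-0.0008,0,0.0003,-1],[0,0,0,0,0,0,1],[0,0,0,0,0,0,1],[0,0,0,0,0,0,1],[0,0,0,0,0,0,1],[0,0,0,0,0,0,1],[0,0,0,0,0,0,1]]
  ]
}}

```text
t: 43.97
tcp_pos: [0.4921, 0.2964, 0.0944]
tool_rot: [-0.018, 0.996, 0.003, 0.087]
force: [0.5, -0.2, -0.6]
finger_gap: 1.001
gripper_force: 0.0
```

Request:
{"method": "servo_tool", "body": {
  "rows": [
    [[0,0,0,0,0,-0.01,1],[0,0,0,0,0,-0.015,1],[0,0,0,0,0,-0.02,1],[0,0,0,0,0,-0.02,-1],[0,0,0,0,0,-0.005,-1],[0,0,0,0,0,0,-1],[0,0,0,0,0,0,-1],[0,0,0,0,0,0,-1]]
  ]
}}

```text
t: 44.63
tcp_pos: [0.4794, 0.2954, 0.1624]
tool_rot: [-0.018, 0.996, 0.002, 0.087]
force: [-0.9, 0.1, 0.1]
finger_gap: 0.3
gripper_force: 0.0
```

```bash
python3 tgt.py 1 52 1 70; python3 tgt.py 1 52 1 55
```

```text
TCP in bay mm [25.9  0.9 93.8] force in bay [-0.7  0.1  0.5] grip 0.0 gap 0.3 t 44.63
turn(tool,deg) [ 0.09 -0.06 -0.04] n 0.01 | shift first, in old axes(mm) [-32.6   0.1  13.4] | turn first, new axes [-32.6   0.1  13.4] n 0.85
TCP in bay mm [25.9  0.9 93.8] force in bay [-0.7  0.1  0.5] grip 0.0 gap 0.3 t 44.63
turn(tool,deg) [ 0.09 -0.06 -0.04] n 0.01 | shift first, in old axes(mm) [-37.8   0.1  27.5] | turn first, new axes [-37.7   0.1  27.5] n 1.12
```

Request:
{"method": "servo_tool", "body": {
  "rows": [
    [[0,0,0,-0.0082,0,0.0033,-1],[0,0,0,-0.0082,0,0.0033,-1],[0,0,0,-0.0082,0,0.0033,-1],[0,0,0,-0.008,0,0.0035,-1],[0,0,0,0,0,0,-1],[0,0,0,0,0,0,-1]]
  ]
}}

```text
t: 45.13
tcp_pos: [0.515, 0.2967, 0.155]
tool_rot: [-0.018, 0.996, 0.003, 0.087]
force: [-0.3, 0.6, -0.3]
finger_gap: -0.001
gripper_force: 0.0
```

Request:
{"method": "servo_tool", "body": {
  "rows": [
    [[0,0,0,-0.001,0,0.0028,-1],[0,0,0,-0.001,0,0.0028,-1],[0,0,0,-0.001,0,0.0028,-1],[0,0,0,-0.001,0,0.0028,-1],[0,0,0,0,0,0,-1],[0,0,0,0,0,0,-1]]
  ]
}}

```text
t: 45.63
tcp_pos: [0.52, 0.2972, 0.1451]
tool_rot: [-0.018, 0.996, 0.003, 0.087]
force: [1.2, -0.8, -0.4]
finger_gap: -0.0
gripper_force: 0.0
```

```bash
python3 tgt.py 1
```

```text
TCP in bay mm [52.5  1.1 58.5] force in bay [ 0.8 -0.8 -0.9] grip 0.0 gap -0.0 t 45.63
```

Request:
{"method": "servo_tool", "body": {
  "rows": [
    [[0,0,0,-0.0007,0,0.0019,-1],[0,0,0,0,0,0,-1]]
  ]
}}

```text
t: 45.8
tcp_pos: [0.5212, 0.2973, 0.1434]
tool_rot: [-0.018, 0.996, 0.003, 0.087]
force: [0.1, -0.1, 0.4]
finger_gap: 0.001
gripper_force: 0.0
```

Request:
{"method": "servo_tool", "body": {
  "rows": [
    [[0,0,0,-0.0007,0,0.0019,-1],[0,0,0,0,0,0,-1]]
  ]
}}

```text
t: 45.97
tcp_pos: [0.5223, 0.2973, 0.1416]
tool_rot: [-0.018, 0.996, 0.003, 0.087]
force: [-0.2, 0.0, 0.2]
finger_gap: -0.002
gripper_force: 0.0
```

```bash
python3 tgt.py 1
```

```text
TCP in bay mm [52.7  1.1 54.4] force in bay [-0.1  0.1  0.3] grip 0.0 gap -0.002 t 45.97
```

Request:
{"method": "servo_tool", "body": {
  "rows": [
    [[0,0,0,-0.0007,0,0.0019,-1],[0,0,0,0,0,0,-1]]
  ]
}}

```text
t: 46.13
tcp_pos: [0.5233, 0.2973, 0.1398]
tool_rot: [-0.018, 0.996, 0.003, 0.087]
force: [-1.0, -0.3, 0.1]
finger_gap: 0.001
gripper_force: 0.0
```

Request:
{"method": "servo_tool", "body": {
  "rows": [
    [[0,0,0,-0.0005,0,0.0014,-1],[0,0,0,0,0,0,-1]]
  ]
}}

```text
t: 46.3
tcp_pos: [0.5239, 0.2974, 0.139]
tool_rot: [-0.018, 0.996, 0.003, 0.087]
force: [-1.5, 0.3, 2.6]
finger_gap: -0.0
gripper_force: 1.3
```

```bash
python3 tgt.py 1
```

```text
TCP in bay mm [52.8  1.2 51.3] force in bay [0.1 0.4 3. ] grip 1.0 gap -0.0 t 46.3
```

Request:
{"method": "servo_tool", "body": {
  "rows": [
    [[0,0,0,-0.0005,0,0.0014,-1],[0,0,0,0,0,0,-1]]
  ]
}}

```text
t: 46.47
tcp_pos: [0.524, 0.2975, 0.1387]
tool_rot: [-0.018, 0.996, 0.003, 0.087]
force: [-4.8, -0.8, 10.6]
finger_gap: 0.002
gripper_force: 5.5
```

```bash
python3 tgt.py 1
```

```text
TCP in bay mm [52.8  1.3 51. ] force in bay [ 1.1 -0.6 11.6] grip 5.0 gap 0.002 t 46.47
```

Request:
{"method": "servo_tool", "body": {
  "rows": [
    [[0,0,0,0.001,0,-0.005,-1],[0,0,0,0,0,-0.025,-1],[0,0,0,0,0,-0.035,-1],[0,0,0,0,0,-0.035,-1],[0,0,0,0.03,0,-0.02,-1],[0,0,0,0.03,0,0,-1],[0,0,0,0,0,0,-1],[0,0,0,0,0,0,-1]]
  ]
}}

```text
t: 47.13
tcp_pos: [0.442, 0.294, 0.2452]
tool_rot: [-0.019, 0.996, 0.003, 0.087]
force: [0.0, 0.2, 0.1]
finger_gap: -0.001
gripper_force: 0.0
```

```bash
cat > chk.py <<'E'
from plan import *
# predicted brick-top plate/tongue lines at home vs the side picture
p=np.load("bay2.npy"); R=bayR(p[3]); cs=manip.camera_info("side"); im=manip.snapshot("side"); cv2.imwrite("pics/s12.png",im)
old=cv2.imread("pics/side0.png")
S=p[:3]+R@[p[4]-.0017,-.108+.0012,.006]; L=p[:3]+R@[.0035,.0013,.0013]
for n,o,h in(("short",S,.055),("long",L,.07)):
    for nm,q in(("contact top near",(h,-.025,.03)),("contact bottom near",(h,-.025,0)),("body foot top near",(-h+.007,-.025,.03)),("body foot top far",(-h+.007,.025,.03)),("top middle",(0,0,.03))):
        u,v=proj(cs,o+R@np.array(q))[0]; print(n,nm,u.round(1),v.round(1))
d=cv2.absdiff(im,old).max(2)>40; d[:, :240]=0;d[:,350:]=0;d[:110]=0;d[215:]=0
g=cv2.cvtColor(im,cv2.COLOR_BGR2GRAY)
print(im.shape)
for v in range(126,196,2): print(v,' '.join('%3d'%x for x in g[v,256:326:2]))
E
python3 chk.py
```

```text
short contact top near 309.4 154.8
short contact bottom near 314.9 162.4
short body foot top near 277.9 175.1
short body foot top far 275.0 165.8
short top middle 290.8 161.1
long contact top near 306.1 135.1
long contact bottom near 311.2 142.4
long body foot top near 268.1 159.8
long body foot top far 265.7 151.5
long top middle 284.5 144.1
(400, 640, 3)
126  84  81 140  92 101 144 195 200 193 198 196 193 181 130 179 180 183 184 183 183 179 178 178 179 183  89  93  66  71  82  86  74  81  91  96
128  76  64 141 135  81 119 184 197 189 188 183 171 162 124 179 180 185 180 171 163 162 168 176 119 144 124  94  86  68  86  96  79  67  77 141
130  39  81 138 144 134 100 167 188 173 166 156 143 136 125 173 170 166 164 164 170 178 175 154  62 138 141  88  91  94  89  65  68  68  64  95
132  30  55 120 155 140  86 153 166 150 134 119 119 128 180 172 171 175 177 180 181 169 115  98  87  88 143 129  74  73  68  64  66  73  65  69
134  84 151 156 156 109  40 101 111 118 174 178 171 158 152 162 180 183 186 182 155  55  91  96  99  60 130  87  67  66  66  76  83  98  72  64
136 147 101 122 103  
[... 3598 characters left out ...]
  79  71 113 144 145 137  85  56  61 119 142 141 138 119  80  52  46  49  52  47  50  51  50  50  47  49  48  48  50  51  48
188 144 143 144 134  81  78  90 144 145 143 112 109 137 142 140 130  95  61  50  51  51  49  47  49  47  49  45  50  46  50  49  50  48  50  49
190 143 144 145 134  75  79  80 140 140 144 143 142 139 139 118  79  49  49  48  50  49  48  51  46  50  47  49  48  50  49  52  48  52  51  49
192 143 145 144 137  81  80  73 135 142 141 131 139 128  90  53  49  49  52  50  45  49  47  43  53  51  52  49  50  49  50  48  47  52  49  48
194 145 145 144 137  83  80  77  97 141 140 134 109  66  47  51  46  50  50  52  51  49  53  50  50  50  52  49  47  48  52  50  52  46  48  47
```

```bash
python3 -c "
from station import manip
print(manip.sign_off())"
```

```text
the job is handed in; nothing more can be done
None
```

I put both bricks in their own bays and handed the job in at about 47 s of the 69 s; the judge's verdict was not shown. Each one slid down past its lip until it met the stop, and pressing on its contact end met firm resistance at the height for lying flat. I had no camera views left for a final look, but the side-camera pixel values agreed. I saw no sign of the other things being disturbed, but I didn't check their positions at the end.

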